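# Pack the seed samples for dispatch and tape the case's length

## Task

Pack every metal sample tin and can from the black mat into the grey case so that nothing stands above its rim, leaving the white dish on the mat, and shut the lid. With the case shut, pull the steel tape out along its front until the end of the tape is level with the far end of the case, hold it still there for two seconds so that the length can be read, and then let the tape run back home.

Things in the scene. Friction and masses are not known exactly. Their poses are not given: they have to be found in the camera images.
- board: the white packing board, 8 mm thick, screwed to the bench; it carries the case and the tape, and they all move with it from start to start. Origin on the bench surface under the centre of the case; its x runs from the front of the case to its hinge side (away from the robot), its y along the case's long side, away from the tape's housing.
- case: the grey plastic transport case, an open box fixed on the board by corner angles: outside 162 (x) x 332 (y) x 72 mm (z), walls and floor 6 mm, so inside 150 x 320 x 66 mm deep. Origin at the centre of its underside (8 mm above the bench), axes as the board's. One can (56 mm) or two flat tins on top of each other (60 mm) stay below the rim; a can on a flat tin does not: the lid cannot close.
- lid (a joint): angle of the case's hinged lid in rad: 0 = shut flat on the rim, about 1.6 = standing upright; it starts open at 1.65 to 1.85 (end stop 1.95) on the side away from the robot. The hinge is stiff (0.28 N m): the lid stays at whatever angle it is left, and takes about 2 to 4 N at its edge to move. Its contents can hold it open.
- lid_hinge (a point): middle of the lid's hinge line, on the far (+x) upper edge of the case, underside of the lid; the line runs along the case's y. Its axes turn with the lid.
- lid_edge (a point): middle of the lid's free edge, 162 mm from the hinge; the lid is 9 mm thick and 332 mm long, with a 14 mm black lip, 7 mm thick and 80 mm long, beyond the middle of this edge. Uppermost while the lid stands open.
- tape: the steel tape's housing, fixed on the board: 40 (x) x 80 (y) x 78 mm tall. Origin on the board under the mouth, level with the case's near end; axes as the board's. The blade, 25 mm wide, 11 mm above the board, comes out along +y, parallel to the case's front and 68 mm before it, up to 350 mm. A spring draws it in: 2.5 N at first, 5 N at 330 mm; let go, it returns at up to 1.5 m/s.
- tape_pull: the end length of the blade with its black finger pull, which moves with it: an upright plate 26 mm (x) wide, 9 mm (y) thick, standing 46 mm over the blade, up to 65 mm above the bench, on a foot 28 x 20 mm whose top is 23 mm above it. With the tape home, the pull's outer face is 30 mm from the mouth. Origin on the board, 30 mm behind that outer face.
- tape_end (a point): the zero of the tape: centre of the outer (+y) face of the finger pull, 38 mm above the bench. With the tape home it is 30 mm beyond the mouth, 302 mm short of the case's far end.
- case_end (a point): far end of the case: the front vertical edge of its +y end face, 38 mm above the bench; axes as the board's. The tape shows the case's length when tape_end is level with this along y.
- mat: the black sorting mat, 370 x 360 x 3 mm, fixed on the bench; origin under its centre. The tins, the cans and a white dish (72 mm across, 28 mm high, not to be packed) stand on it.
- dish: a small white bowl, 72 mm across and 28 mm high, on the mat just beyond the containers; it stays on the mat.
- flat1: an aluminium sample tin, a flat box 116 x 56 x 30 mm (x, y, z of its frame), 0.15 to 0.3 kg; origin at the centre of its underside, z up through its lid. It lies on the mat with its long side roughly along the robot's x. May be absent.
- flat1_mid (a point): centre of flat1, 15 mm above its underside; axes as the body's.
- flat2: an aluminium sample tin, a flat box 116 x 56 x 30 mm (x, y, z of its frame), 0.15 to 0.3 kg; origin at the centre of its underside, z up through its lid. It lies on the mat with its long side roughly along the robot's x. May be absent.
- flat2_mid (a point): centre of flat2, 15 mm above its underside; axes as the body's.
- flat3: an aluminium sample tin, a flat box 116 x 56 x 30 mm (x, y, z of its frame), 0.15 to 0.3 kg; origin at the centre of its underside, z up through its lid. It lies on the mat with its long side roughly along the robot's x. May be absent.
- flat3_mid (a point): centre of flat3, 15 mm above its underside; axes as the body's.
- flat4: an aluminium sample tin, a flat box 116 x 56 x 30 mm (x, y, z of its frame), 0.15 to 0.3 kg; origin at the centre of its underside, z up through its lid. It lies on the mat with its long side roughly along the robot's x. May be absent.
- flat4_mid (a point): centre of flat4, 15 mm above its underside; axes as the body's.
- can1: a round aluminium sample can with a paper band, 64 mm across and 56 mm tall, 0.14 to 0.28 kg; origin at the centre of its underside, z up along its axis; it stands upright at the start. May be absent.
- can1_mid (a point): centre of can1, 28 mm above its underside; axes as the body's.
- can2: a round aluminium sample can with a paper band, 64 mm across and 56 mm tall, 0.14 to 0.28 kg; origin at the centre of its underside, z up along its axis; it stands upright at the start. May be absent.
- can2_mid (a point): centre of can2, 28 mm above its underside; axes as the body's.
Things that resemble listed ones, but are neither listed nor needed, are in the scene too. Leave any red look-alike of the flat1 alone.

How it is judged:
On the way, in this order (a step that is already met when the one before it is completed fails the run):
1. every tin and can lies inside the case, below its rim (x of flat1_mid in the frame of case between -0.075 and 0.075 m and y of flat1_mid in the frame of case between -0.16 and 0.16 m and z of flat1_mid in the frame of case between 0.01 and 0.058 m and x of flat2_mid in the frame of case between -0.075 and 0.075 m and y of flat2_mid in the frame of case between -0.16 and 0.16 m and z of flat2_mid in the frame of case between 0.01 and 0.058 m and x of flat3_mid in the frame of case between -0.075 and 0.075 m and y of flat3_mid in the frame of case between -0.16 and 0.16 m and z of flat3_mid in the frame of case between 0.01 and 0.058 m and x of flat4_mid in the frame of case between -0.075 and 0.075 m and y of flat4_mid in the frame of case between -0.16 and 0.16 m and z of flat4_mid in the frame of case between 0.01 and 0.058 m and x of can1_mid in the frame of case between -0.075 and 0.075 m and y of can1_mid in the frame of case between -0.16 and 0.16 m and z of can1_mid in the frame of case between 0.01 and 0.05 m and x of can2_mid in the frame of case between -0.075 and 0.075 m and y of can2_mid in the frame of case between -0.16 and 0.16 m and z of can2_mid in the frame of case between 0.01 and 0.05 m and linear speed of each of flat1, flat2, flat3, flat4, can1, can2 below 0.03 m/s), for 0.3 s.
2. the lid is shut on the packed case (x of flat1_mid in the frame of case between -0.075 and 0.075 m and y of flat1_mid in the frame of case between -0.16 and 0.16 m and z of flat1_mid in the frame of case between 0.01 and 0.058 m and x of flat2_mid in the frame of case between -0.075 and 0.075 m and y of flat2_mid in the frame of case between -0.16 and 0.16 m and z of flat2_mid in the frame of case between 0.01 and 0.058 m and x of flat3_mid in the frame of case between -0.075 and 0.075 m and y of flat3_mid in the frame of case between -0.16 and 0.16 m and z of flat3_mid in the frame of case between 0.01 and 0.058 m and x of flat4_mid in the frame of case between -0.075 and 0.075 m and y of flat4_mid in the frame of case between -0.16 and 0.16 m and z of flat4_mid in the frame of case between 0.01 and 0.058 m and x of can1_mid in the frame of case between -0.075 and 0.075 m and y of can1_mid in the frame of case between -0.16 and 0.16 m and z of can1_mid in the frame of case between 0.01 and 0.05 m and x of can2_mid in the frame of case between -0.075 and 0.075 m and y of can2_mid in the frame of case between -0.16 and 0.16 m and z of can2_mid in the frame of case between 0.01 and 0.05 m and value of joint lid below 0.06 rad), for 0.3 s.
3. with the case shut, the tape's end is held still, level with the far end of the case (y of tape_end in the frame of case_end between -0.008 and 0.008 m and linear speed of tape_pull below 0.03 m/s and value of joint lid below 0.06 rad), for 1 s.
At the end, for the whole second after the job is handed in: Every tin and can that is present lies at rest inside the case below its rim, the lid is shut (within 0.06 rad), and the tape has run back home (its end at most 46 mm from the mouth). On the way, with the lid shut, the tape's end was held still within 8 mm of the case's far end for at least 1 s (all of step 2 and linear speed of each of flat1, flat2, flat3, flat4, can1, can2 below 0.03 m/s and y of tape_end in the frame of case_end below -0.286 m); the robot touches nothing.
It fails at once if the white dish is pushed away or carried off (more than 60 mm) (distance of dish from where it was at the start of the episode above 0.06 m).
Of flat1, flat2, flat3, flat4, can1, can2 only 4 to 6 are there at a start; the rules pass over those that are not, and their reading is None.
At some moment in a run one of flat1, flat2, flat3, flat4 may be knocked a few centimetres aside while the robot is not near it.
Once in a run the grip may slacken for a moment while it holds something.
It also fails if it takes over 210 s, if anything falls off the work surface, if the arm or the gripper's body presses on something with over 40 N, if the wrist force passes 120 N, or if a joint passes its speed limit or range.

## Robot

A 7-joint arm with a two-finger parallel gripper is mounted at the origin on the work surface. World frame = base frame: x ahead of the robot, y to its left, z up, the work surface at z = 0. Lengths are in m, angles in rad, forces in N, time in s.
With the tool pointing down it reaches from about 0.35 to 0.9 m from the base axis. Payload 8.1 kg.
Tool frame: the origin (TCP) lies at the very end of the fingers, on their centre line; the grasp point (between the pads) lies 19 mm behind it (grip_point_offset is the distance from the TCP to the grasp point, in m); z points along the fingers, x is the direction in which the jaws open and shut, and the axes are right-handed (so a half turn about z gives the same grasp; the last joint's range is limited). The gripper opens to 92 mm and grips with 3 to 60 N. Pads are 19 mm wide; open, the fingers measure 130 mm over their backs; the gripper's body (75 mm by 190 mm) begins 47 mm behind the grasp point.
Start: joints at [-1.275, 0.434, 0.025, 1.573, -0.012, 1.134, -0.075], TCP at [0.243, 0.576, 0.227] pointing down, gripper open.
Joint ranges: [-2.62, 2.62], [-0.44, 2.09], [-1.27, 1.32], [0.08, 2.57], [-1.32, 4.46], [0.12, 2], [-2.74, 2.74]. Speed limits (rad/s): [2.22, 2.22, 3.01, 3.01, 3.14, 3.14, 3.14].

## Interface

Orientations are given as a rotation vector (axis times angle).
In Python, from cell import observe, get_image, camera_model, sign_off, grip_point_offset gives the robot as it stands.
- The arm moves only by the tool play_rows, never from a script. Its argument "rows" is a list of rows, each a list of 7 numbers: the shift along the tool's x, y, z as a fraction of full scale, then the turn, a rotation vector about the tool's x, y, z as a fraction of full scale, then the closure, from -1 (fully open) to 1 (shut). A call has 1 to 5 rows; each row shifts and turns the pose as measured when the row begins, along the tool's axes as they then stand; what a row does not reach is not made up. Full scale, the value 1, is 0.15 m for a shift and 0.5 rad for a turn. A row lasts 1/10 s, in which the tool goes at most 50 mm and 8.59 degrees, less where a joint would pass 70% of its speed; a pose out of reach is approached as far as the arm can. A call with a number of a shift or a turn outside -1 to 1 is refused whole. A call with a gripper value outside its range is refused whole. The fingers move at their own pace and stop on an object; "force" is the grip in N (left out, the last holds). Time passes only in rows, so rows that do not move let the fingers close. It gives the time, the measured TCP pose, the force and the opening at its end, in the units of the state.
- observe(): the state, without advancing time (a new reading comes with each control period).
- get_image(name): name is "scene" or "side" or "wrist"; returns the picture (480x640x3 uint8, blue, green, red); there is no depth.
- camera_model(name): a dict with "K" (3x3 intrinsics, pixels), "R" (3x3) and "t" (3): a world point X has camera coordinates R X + t. Camera axes: x right, y down, z forward; pixel columns grow to the right and rows downward; lengths in m; the calibration is good to about 2 mm. The wrist camera is an equidistant fisheye: a pixel r from the principal point sees the ray r / f radians off the axis. A picture is of the moment at which its call begins: read the wrist's pose just before it. camera_model takes no time and is no camera call; for the wrist camera it gives the pose at the moment of the call.
- sign_off(): hands the job in, once; it reports no verdict.
The state is a dict: "clock": time; "joints": joint angles; "dq": joint speeds; "joint_efforts": joint torques, N m; "position": TCP position; "ee_rot": TCP orientation; "force": force on the tool from outside, world axes, zero at the start; "ft_torque": the same for the moment, N m; "width": opening from 0.0 (shut) to 1.0 (fully open).
Only numpy, scipy, OpenCV 4.12 (cv2) and the standard library are available. Lean on these libraries where they do the work, as an engineer would, in place of code of your own. Each camera call takes 0.05 s, during which the arm holds its last target.

## Working session

There is one attempt and no reset: what is moved stays moved. The work goes in short steps, Python scripts to look and compute and a tool call to move; the robot and the scene stay as the last step left them, time stands still between calls to the robot, and variables do not carry over. Pictures are saved under pics/ and viewed, and the job is handed in when it is done.

Besides the shell and the picture viewer there is one more tool, called after "Call:" in YAML: its name, and indented under it one key for each argument. play_rows: Moves the arm, as the interface text tells. Its arguments: {"type":"object","properties":{"rows":{"type":"array","items":{"type":"array","items":{"type":"number"}}},"force":{"type":"number"}},"required":["rows"]}

```bash
ls; mkdir -p pics
python3 - <<'E'
from cell import *
import cv2,numpy as np
print(observe(), grip_point_offset)
for n in ["scene","side","wrist"]:
    m=camera_model(n);print(n,{k:np.round(v,4).tolist() if not isinstance(v,str) else v for k,v in m.items()})
    cv2.imwrite(f"pics/a_{n}.png",get_image(n))
E
```

```text
pics
{'clock': 0.0, 'joints': array([-1.27464332,  0.43521172,  0.02497541,  1.57410273, -0.0115687 ,
        1.13401884, -0.07507894]), 'dq': array([ 0.00156259, -0.00028092, -0.0004103 ,  0.00041472, -0.00035324,
        0.00090073, -0.00126407]), 'joint_efforts': array([-3.29949935e-04, -6.67857528e+01,  9.84850042e-01, -3.14459968e+01,
       -6.05958374e-02,  4.31128673e-02,  1.53739629e-04]), 'position': array([0.24253035, 0.57545764, 0.22594985]), 'ee_rot': array([ 2.61659071e+00,  1.73684549e+00, -1.92537308e-03]), 'force': array([-0.23064206,  0.04935904,  0.11031514]), 'ft_torque': array([ 0.02121342, -0.00810941, -0.03622226]), 'width': 1.0020660619279176} 0.0188
scene {'K': [[619.1364, 0.0, 313.9636], [0.0, 619.1364, 248.7901], [0.0, 0.0, 1.0]], 'R': [[-0.8781, 0.4784, 0.0032], [0.397, 0.7324, -0.5532], [-0.2669, -0.4845, -0.8331]], 't': [0.4533, -0.1018, 1.8365]}
side {'K': [[485.368, 0.0, 314.5474], [0.0, 485.368, 242.4637], [0.0, 0.0, 1.0]], 'R': [[0.5643, 0.8255, 0.0087], [0.5228, -0.3491, -0.7777], [-0.639, 0.4434, -0.6286]], 't': [-0.2119, -0.2124, 1.4564]}
wrist {'K': [[371.6483, 0.0, 319.5355], [0.0, 371.6483, 238.614], [0.0, 0.0, 1.0]], 'R': [[0.3874, 0.9219, -0.0009], [0.8804, -0.3697, 0.2971], [0.2736, -0.1159, -0.9548]], 't': [-0.626, -0.0378, 0.3908]}
```

View pics/a_scene.png

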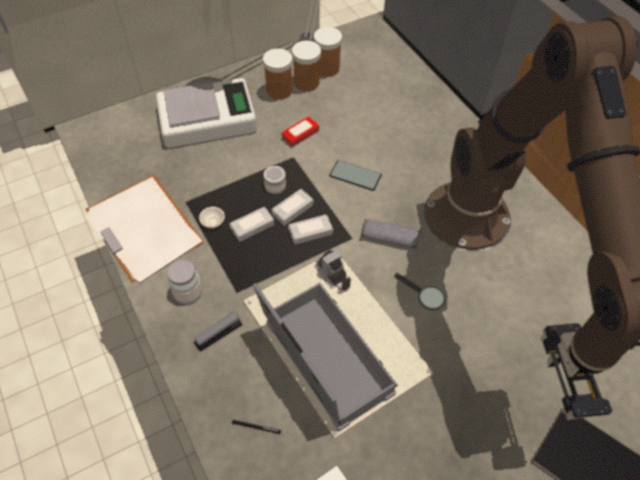

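View pics/a_side.png

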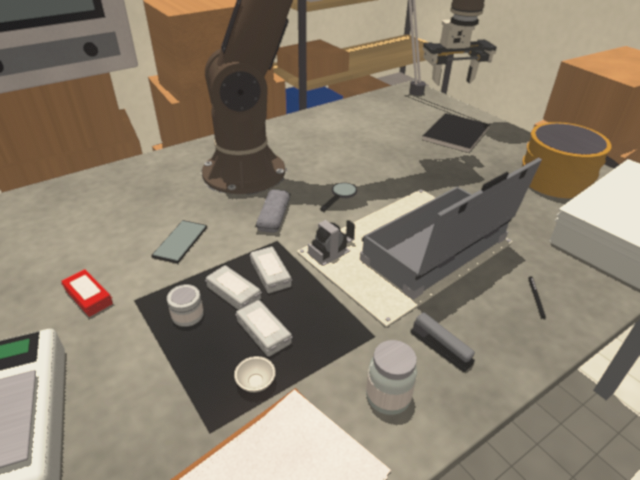

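View pics/a_wrist.png

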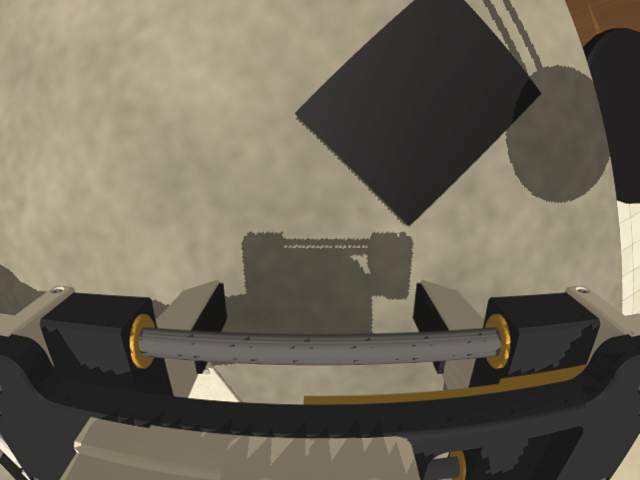

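The scene view shows the mat with three flat tins at about (252,223), (293,206) and (311,229), one can at (274,180) and the dish at (212,217). The case and its open lid are around (325,360) and the tape is at (334,268). I'll look at enlarged crops before measuring.

```bash
cat > h.py <<'E'
import numpy as np, cv2
from cell import *
def ray(n,uv,m=None):
    m=m or camera_model(n); K=m['K'];R=np.array(m['R']);t=np.array(m['t'])
    p=np.array([(uv[0]-K[0][2])/K[0][0],(uv[1]-K[1][2])/K[1][1]])
    if n=='wrist':
        r=np.hypot(*p); d=np.array([p[0]/max(r,1e-9)*np.sin(r),p[1]/max(r,1e-9)*np.sin(r),np.cos(r)])
    else: d=np.array([*p,1.])
    return -R.T@t, R.T@d
def onz(n,uv,z,m=None):
    o,d=ray(n,uv,m); return (o+d*(z-o[2])/d[2])
def tri(obs):
    A=np.zeros((3,3));b=np.zeros(3);L=[]
    for n,uv in obs:
        o,d=ray(n,uv);d=d/np.linalg.norm(d);P=np.eye(3)-np.outer(d,d);A+=P;b+=P@o;L.append((o,P))
    X=np.linalg.solve(A,b);return X,[np.linalg.norm(P@(X-o)) for o,P in L]
def proj(n,X,m=None):
    m=m or camera_model(n);c=np.array(m['R'])@X+np.array(m['t']);K=m['K']
    if n=='wrist':
        th=np.arctan2(np.hypot(c[0],c[1]),c[2]);ph=np.arctan2(c[1],c[0]);return np.array([K[0][2]+K[0][0]*th*np.cos(ph),K[1][2]+K[0][0]*th*np.sin(ph)])
    return np.array([K[0][0]*c[0]/c[2]+K[0][2],K[1][1]*c[1]/c[2]+K[1][2]])
E
python3 - <<'E'
import cv2
s=cv2.imread('pics/a_scene.png');
cv2.imwrite('pics/b1.png',cv2.resize(s[150:290,180:360],None,fx=4.4,fy=4.2,interpolation=cv2.INTER_CUBIC)[:600,:800])
cv2.imwrite('pics/b2.png',cv2.resize(s[245:445,235:435],None,fx=3,fy=3,interpolation=cv2.INTER_CUBIC))
s=cv2.imread('pics/a_side.png');
cv2.imwrite('pics/b3.png',cv2.resize(s[150:330,290:550],None,fx=3,fy=3,interpolation=cv2.INTER_CUBIC))
cv2.imwrite('pics/b4.png',cv2.resize(s[230:430,130:380],None,fx=3,fy=3,interpolation=cv2.INTER_CUBIC))
E
```

```text
(no output)
```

View pics/b1.png

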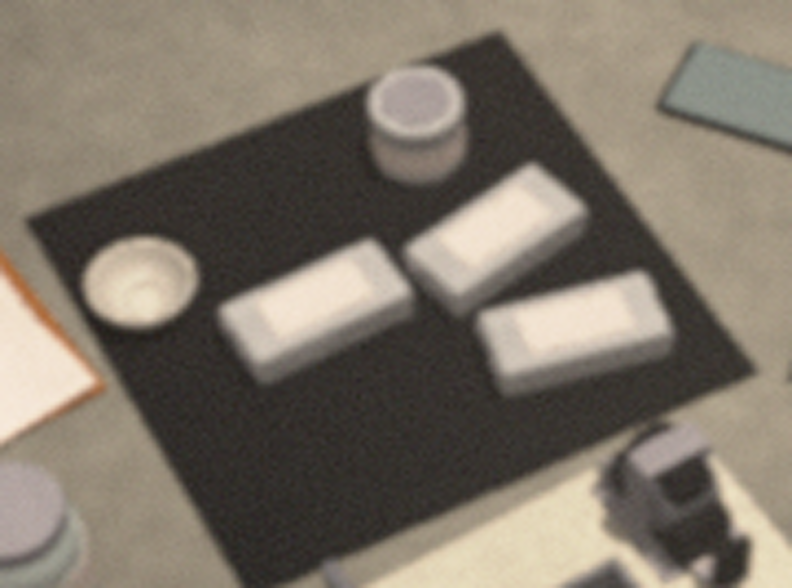

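View pics/b2.png

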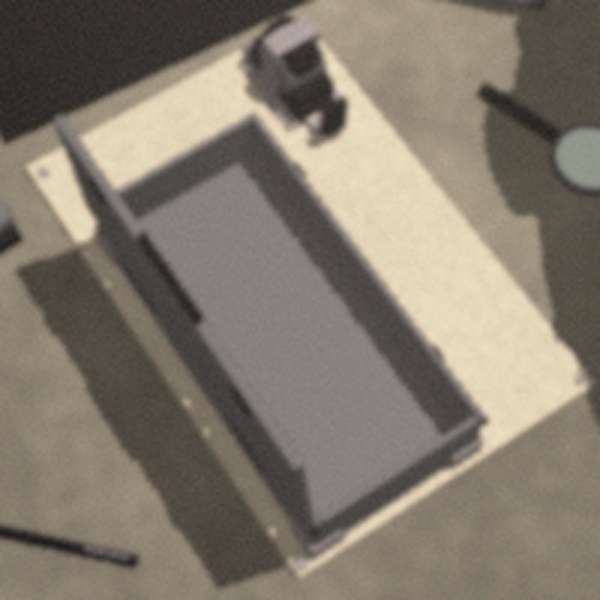

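View pics/b3.png

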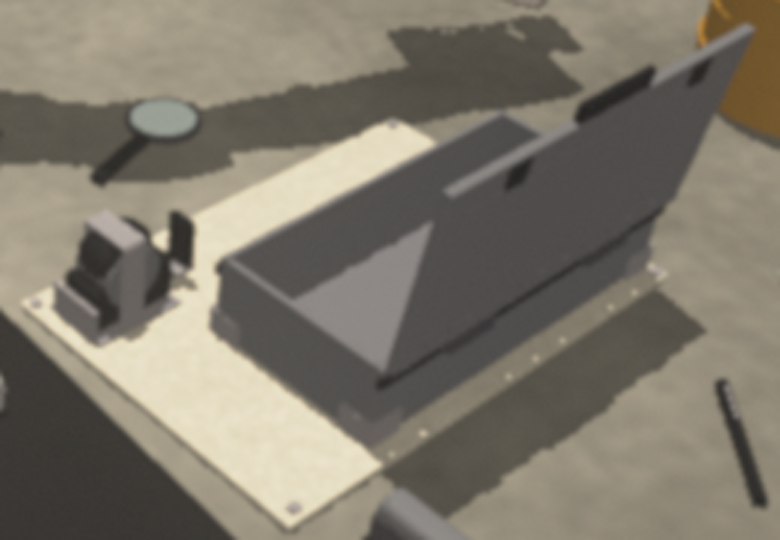

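View pics/b4.png

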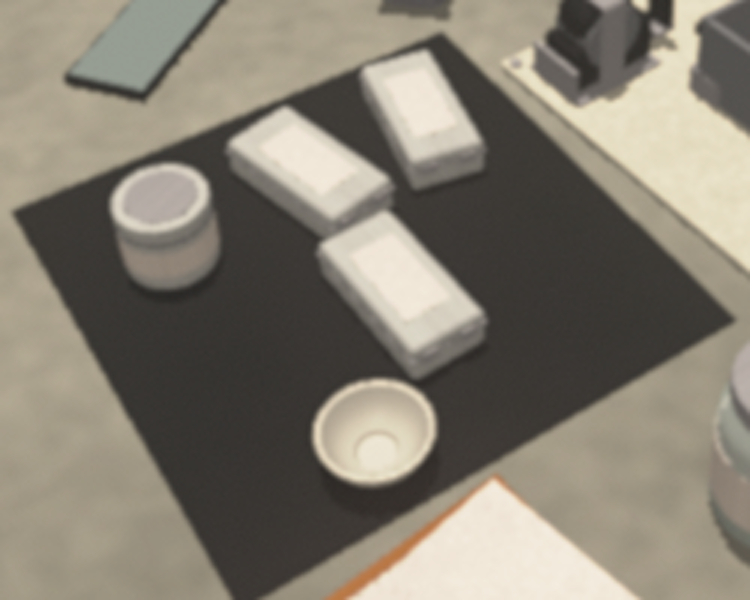

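Run:
```python
from h import *
for n,(x0,y0,x1,y1) in [('scene',(185,155,350,290)),('side',(130,240,375,425))]:
    im=cv2.imread(f'pics/a_{n}.png');g=im.min(axis=2).copy()
    m=np.zeros_like(g);m[y0:y1,x0:x1]=1
    for th in (150,):
        b=((g>th)&(m>0)).astype(np.uint8)
        k,l,st,c=cv2.connectedComponentsWithStats(b)
        for i in range(1,k):
            if st[i,4]<60: continue
            ys,xs=np.where(l==i)
            P=np.array([onz(n,(u,v),.033)[:2] for u,v in zip(xs,ys)]).astype(np.float32)
            r=cv2.minAreaRect(P)
            mu=P.mean(0);w,V=np.linalg.eigh(np.cov(P.T));v=V[:,1]
            print(n,th,c[i].round(1),st[i,4],'mean',mu.round(4),'ang',np.degrees(np.arctan2(v[1],v[0])).round(1),'std',np.sqrt(w).round(4)*np.sqrt(12),'rect',np.round(r[0],4),np.round(r[1],4))
# can lid
for n,(x0,y0,x1,y1) in [('scene',(185,155,350,290)),('side',(130,240,375,425))]:
    im=cv2.imread(f'pics/a_{n}.png');g=im.min(axis=2)
S=lambda u,v:(235+u/3,245+v/3); D=lambda u,v:(290+u/3,150+v/3)
for nm,a,b in [('rim front tape',S(255,118),D(222,262)),('rim front far',S(485,420),D(505,115)),('lidedge tape',S(62,118),D(448,192)),('pulltop',S(343,100),D(180,213)),('board tapefront',S(318,37),None),('lip',None,None)]:
    if a and b: 
        X,e=tri([('scene',a),('side',b)]);print(nm,X.round(4),np.round(e,4))
def both(nm,a,b,z):
    print(nm,onz('scene',a,z).round(4) if a else '',onz('side',b,z).round(4) if b else '')
both('rim front tape',S(255,118),D(222,262),.08)
both('rim front far',S(485,420),D(505,113),.08)
both('rim back far',S(315,525),None,.08)
B=lambda u,v:(180+u/4.4,150+v/4.2); C=lambda u,v:(130+u/3,230+v/3)
both('can top',B(415,102),C(161,195),.059)
both('dish top',B(141,280),C(375,432),.031)
```

```text
scene 150 [273.9 173.8] 245 mean [ 0.4438 -0.3873] ang 97.9 std [0.05265434 0.05403999] rect [ 0.4438 -0.3866] [0.0554 0.0605]
scene 150 [292.  204.3] 538 mean [ 0.4489 -0.2578] ang -165.8 std [0.05230793 0.11119766] rect [ 0.4484 -0.2582] [0.1108 0.0526]
scene 150 [210.3 217.2] 305 mean [ 0.6782 -0.3284] ang 96.9 std [0.05022947 0.06200742] rect [ 0.6786 -0.3286] [0.0566 0.0655]
scene 150 [251.  221.3] 580 mean [ 0.581  -0.2591] ang -176.7 std [0.05300075 0.11189048] rect [ 0.5805 -0.2594] [0.1116 0.0532]
scene 150 [310.1 226.5] 581 mean [ 0.4406 -0.1619] ang 169.9 std [0.05230793 0.11119766] rect [ 0.4398 -0.1622] [0.0526 0.1122]
scene 150 [190.3 237.9] 261 mean [ 0.7567 -0.2883] ang 75.1 std [0.03810512 0.07482459] rect [ 0.7489 -0.291 ] [0.0968 0.042 ]
scene 150 [332.1 256.1] 78 mean [ 0.4349 -0.0443] ang -173.0 std [0.01628128 0.04330127] rect [ 0.4352 -0.0443] [0.0431 0.0162]
scene 150 [346.2 267.8] 68 mean [0.4199 0.0072] ang 77.2 std [0.01212436 0.05161511] rect [0.4185 0.0061] [0.0572 0.0142]
scene 150 [188.2 269.9] 125 mean [ 0.8022 -0.1923] ang 66.1 std [0.02182384 0.05196152] rect [ 0.8003 -0.1907] [0.0608 0.0217]Traceback (most recent call last):
  File "<stdin>", line 11, in <module>
  File "h.py", line 11, in onz
    o,d=ray(n,uv,m); return (o+d*(z-o[2])/d[2])
        ~~~^^^^^^^^
  File "h.py", line 4, in ray
    m=m or camera_model(n); K=m['K'];R=np.array(m['R']);t=np.array(m['t'])
           ~~~~~~~~~~~~^^^
ValueError: time passes only in moves, steps and waits
```

```bash
python3 - <<'E'
s=open('h.py').read()
s=s.replace("def ray(","_c={}\ndef cm(n):\n    if n not in _c: _c[n]=camera_model(n)\n    return _c[n]\ndef ray(",1).replace("m=m or camera_model(n)","m=m or cm(n)")
open('h.py','w').write(s)
E
cat > m1.py <<'E'
from h import *
for n,(x0,y0,x1,y1) in [('side',(130,240,375,425))]:
    im=cv2.imread(f'pics/a_{n}.png');g=im.min(axis=2).copy()
    m=np.zeros_like(g);m[y0:y1,x0:x1]=1
    for th in (150,170):
        b=((g>th)&(m>0)).astype(np.uint8)
        k,l,st,c=cv2.connectedComponentsWithStats(b)
        for i in range(1,k):
            if st[i,4]<60: continue
            ys,xs=np.where(l==i)
            P=np.array([onz(n,(u,v),.033)[:2] for u,v in zip(xs,ys)]).astype(np.float32)
            r=cv2.minAreaRect(P)
            mu=P.mean(0);w,V=np.linalg.eigh(np.cov(P.T));v=V[:,1]
            print(n,th,c[i].round(1),st[i,4],'mean',mu.round(4),'ang',np.degrees(np.arctan2(v[1],v[0])).round(1),'std',np.sqrt(w).round(4)*np.sqrt(12),'rect',np.round(r[0],4),np.round(r[1],4))
S=lambda u,v:(235+u/3,245+v/3); D=lambda u,v:(290+u/3,150+v/3)
for nm,a,b in [('rim front tape',S(255,118),D(222,262)),('rim front far',S(485,420),D(505,115)),('lidedge tape',S(62,118),D(448,192)),('pulltop',S(343,100),D(180,213))]:
    X,e=tri([('scene',a),('side',b)]);print(nm,X.round(4),np.round(e,4))
def both(nm,a,b,z):
    print(nm,onz('scene',a,z).round(4) if a else '',onz('side',b,z).round(4) if b else '')
both('rim front tape',S(255,118),D(222,262),.08)
both('rim front far',S(485,420),D(505,113),.08)
both('rim back far',S(315,525),None,.08)
both('board front far',S(588,385),None,.008)
both('board front tape',S(318,37),D(395,122),.008)
both('board back tape',S(28,168),D(290,527),.008)
both('board back far',S(297,573),D(665,268),.008)
B=lambda u,v:(180+u/4.4,150+v/4.2); C=lambda u,v:(130+u/3,230+v/3)
both('can top',B(415,102),C(161,195),.059)
both('dish top',B(141,280),C(375,432),.031)
E
python3 m1.py
```

```text
side 150 [349.6 274.7] 2122 mean [ 0.5628 -0.0365] ang 172.2 std [0.11119766 0.19295046] rect [ 0.5512 -0.0089] [0.2588 0.1428]
side 150 [269.7 265.1] 814 mean [ 0.4402 -0.1658] ang 169.9 std [0.05334716 0.11362253] rect [ 0.4383 -0.1653] [0.0532 0.1139]
side 150 [232.6 283.8] 936 mean [ 0.4483 -0.2618] ang -166.2 std [0.05369358 0.11327612] rect [ 0.4468 -0.2617] [0.1136 0.0539]
side 150 [182.8 295.9] 560 mean [ 0.4239 -0.3635] ang 147.6 std [0.05611845 0.05715768] rect [ 0.4233 -0.363 ] [0.0636 0.0635]
side 150 [262.9 323.2] 1208 mean [ 0.5805 -0.263 ] ang -176.8 std [0.05334716 0.11362253] rect [ 0.5786 -0.2627] [0.114  0.0534]
side 150 [254.9 374. ] 990 mean [ 0.676  -0.3331] ang 100.2 std [0.05923614 0.06200742] rect [ 0.6735 -0.3321] [0.0701 0.0689]
side 150 [295.  412.6] 1511 mean [ 0.7794 -0.3153] ang 54.6 std [0.05369358 0.09803408] rect [ 0.7705 -0.3086] [0.1353 0.0633]
side 170 [350.9 275.4] 1980 mean [ 0.5666 -0.0357] ang 169.2 std [0.10496228 0.18290457] rect [ 0.5523 -0.0082] [0.2525 0.1417]
side 170 [269.7 264.9] 751 mean [ 0.4397 -0.1655] ang 169.5 std [0.05092229 0.1
[... 705 characters left out ...]
185 0.038  0.0723] [0.0013 0.0013]
rim front far [0.4947 0.3679 0.0749] [0.0007 0.0007]
lidedge tape [0.6982 0.0524 0.239 ] [0.0004 0.0004]
pulltop [0.441  0.0563 0.0646] [0.0008 0.0008]
rim front tape [0.5219 0.0427 0.08  ] [0.5243 0.0314 0.08  ]
rim front far [0.4956 0.369  0.08  ] [0.4982 0.3634 0.08  ]
rim back far [0.6547 0.3777 0.08  ] 
board front far [0.3809 0.3647 0.008 ] 
board front tape [ 0.4065 -0.0425  0.008 ] [0.3807 0.3623 0.008 ]
board back tape [ 0.7046 -0.0453  0.008 ] [ 0.7057 -0.0497  0.008 ]
board back far [0.6721 0.3851 0.008 ] [0.6653 0.3923 0.008 ]
can top [ 0.4523 -0.3645  0.059 ] [ 0.4492 -0.3676  0.059 ]
dish top [ 0.6727 -0.3291  0.031 ] [ 0.675  -0.3326  0.031 ]
```

```bash
cat >> h.py <<'E'
from scipy.spatial.transform import Rotation as Ro
def state():
    o=observe();R=Ro.from_rotvec(o['ee_rot']).as_matrix();return o,R
def go(x,y,z,yaw,p=None,R=None):
    """suggest: yaw = world heading (deg) of tool x, tool down. prints turn and shift (after the turn) in full-scale units"""
    o,Rm=state()
    p=o['position'] if p is None else p; R=Rm if R is None else R
    a=np.radians(yaw);ex=np.array([np.cos(a),np.sin(a),0]);ez=np.array([0,0,-1.]);T=np.c_[ex,np.cross(ez,ex),ez]
    rv=Ro.from_matrix(R.T@T).as_rotvec()
    d=T.T@(np.array([x,y,z])-p)
    print('t',round(o['clock'],2),'p',o['position'].round(4),'yaw',np.degrees(np.arctan2(R[1,0],R[0,0])).round(2),'w',round(o['width']*92,1),'F',o['force'].round(1))
    print(' turn units',(rv/.5).round(3),'| shift units after turn',(d/.15).round(3),'-> rows',np.ceil(max(np.linalg.norm(rv)/.15,0)),np.ceil(np.linalg.norm(d)/.05))
    return T
E
python3 - <<'E'
from h import *
o,R=state();print(R.round(3))
m=cm('wrist');Rc=np.array(m['R']);c=-Rc.T@np.array(m['t']);print('cam in tool',(R.T@(c-o['position'])).round(3),'axis in tool',(R.T@Rc[2]).round(3))
for y in (90,-90): go(.55,.0,.3,y)
E
```

```text
[[ 0.388  0.921 -0.   ]
 [ 0.921 -0.388 -0.001]
 [-0.001  0.    -1.   ]]
cam in tool [ 0.001 -0.081 -0.158] axis in tool [0.001 0.297 0.955]
t 0.15 p [0.2426 0.5756 0.2261] yaw 67.14 w 91.7 F [-0.5 -0.3  0.2]
 turn units [-0.     0.002 -0.798] | shift units after turn [-3.837  2.049 -0.492] -> rows 3.0 14.0
t 0.15 p [0.2426 0.5756 0.2261] yaw 67.14 w 91.7 F [-0.5 -0.3  0.2]
 turn units [3.000e-03 0.000e+00 5.485e+00] | shift units after turn [ 3.837 -2.049 -0.492] -> rows 19.0 14.0
```

Call:
play_rows:
  rows:
    - [0, 0, -0.25, 0, 0, -0.266, -1]
    - [0, 0, -0.25, 0, 0, -0.266, -1]
    - [0, 0.05, -0.1, 0, 0, -0.266, -1]
    - [-0.3, 0.1, 0, 0, 0, 0, -1]
    - [-0.3, 0.1, 0, 0, 0, 0, -1]

```text
clock: 0.65
position: [0.2777, 0.4874, 0.3161]
ee_rot: [2.191, 2.25, -0.01]
force: [1.1, 0.5, 0.4]
width: 0.999
```

Call:
play_rows:
  rows:
    - [-0.3, 0.1, 0, 0, 0, 0, -1]
    - [-0.3, 0.1, 0, 0, 0, 0, -1]
    - [-0.3, 0.1, 0, 0, 0, 0, -1]
    - [-0.3, 0.1, 0, 0, 0, 0, -1]
    - [-0.3, 0.1, 0, 0, 0, 0, -1]

```text
clock: 1.15
position: [0.3599, 0.2553, 0.3162]
ee_rot: [2.189, 2.252, -0.011]
force: [0.9, 0.2, 0.1]
width: 1.002
```

Call:
play_rows:
  rows:
    - [-0.3, 0.1, 0, 0, 0, 0, -1]
    - [-0.3, 0.1, 0, 0, 0, 0, -1]
    - [-0.3, 0.1, 0, 0, 0, 0, -1]
    - [-0.3, 0.1, 0, 0, 0, 0, -1]
    - [-0.3, 0.1, 0, 0, 0, 0, -1]

```text
clock: 1.65
position: [0.4418, 0.0222, 0.3172]
ee_rot: [2.189, 2.253, -0.007]
force: [0.9, 0.5, 0.4]
width: 0.997
```

Run:
```python
from h import *
go(.50,-.23,.3,90);print(observe()['joints'].round(2))
```

```text
t 1.65 p [0.4418 0.0222 0.3172] yaw 91.65 w 91.7 F [0.9 0.5 0.4]
 turn units [-0.007  0.007  0.058] | shift units after turn [-1.681  0.388  0.115] -> rows 1.0 6.0
[-0.51  0.05  0.36  1.86 -0.01  1.24  1.45]
```

Call:
play_rows:
  rows:
    - [-0.3, 0.07, 0, 0, 0, 0.058, -1]
    - [-0.3, 0.07, 0, 0, 0, 0, -1]
    - [-0.3, 0.07, 0, 0, 0, 0, -1]
    - [-0.3, 0.07, 0, 0, 0, 0, -1]
    - [-0.3, 0.07, 0, 0, 0, 0, -1]

```text
clock: 2.15
position: [0.496, -0.212, 0.3181]
ee_rot: [2.22, 2.221, -0.005]
force: [1.4, 0.8, 0.3]
width: 1.001
```

Call:
play_rows:
  rows:
    - [-0.18, 0.04, 0, 0, 0, 0, -1]
    - [0, 0, 0, 0, 0, 0, -1]

```text
clock: 2.35
position: [0.501, -0.2472, 0.3177]
ee_rot: [2.228, 2.21, -0.01]
force: [0.4, 0.4, 0.6]
width: 0.999
```

```bash
cat > look.py <<'E'
from h import *
import sys,pickle
tag=sys.argv[1]
o=observe();m=camera_model('wrist');im=get_image('wrist')
pickle.dump(m,open(f'pics/{tag}.pkl','wb'));cv2.imwrite(f'pics/{tag}.png',im)
go(.5,-.23,.3,90)
E
python3 look.py w1
```

```text
t 2.4 p [ 0.5009 -0.2453  0.3176] yaw 89.61 w 91.8 F [-0.2  0.3 -0.3]
 turn units [-0.006  0.011 -0.014] | shift units after turn [ 0.102 -0.006  0.117] -> rows 1.0 1.0
```

View pics/w1.png

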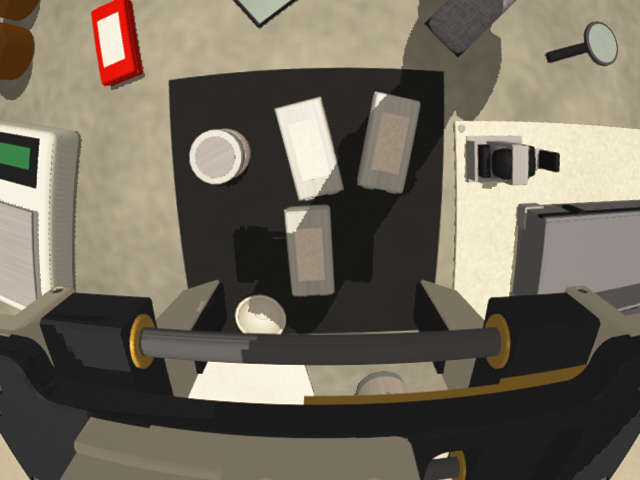

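Run:
```python
from h import *
import pickle
m=pickle.load(open('pics/w1.pkl','rb'))
T={'A':[(286,208),(330,205),(334,292),(292,295)],'B':[(275,107),(320,97),(340,186),(299,197)],'C':[(374,93),(419,103),(404,190),(361,184)]}
for k,v in T.items():
    P=np.array([onz('wrist',p,.033,m)[:2] for p in v]).astype(np.float32)
    s=[np.linalg.norm(P[i]-P[(i+1)%4]) for i in range(4)]
    d=P[3]+P[2]-P[0]-P[1]
    print(k,P.mean(0).round(4),np.round(s,3),np.degrees(np.arctan2(d[1],d[0])).round(1))
print('can',onz('wrist',(215,156),.059,m),'dish',onz('wrist',(260,316),.031,m))
for k,X in {'A':(.58,-.261,.033),'B':(.448,-.26,.033),'C':(.44,-.164,.033),'can':(.451,-.366,.059)}.items(): print(k,proj('wrist',np.array(X),m))
for q in [(518,205)]: print('rim corner',onz('wrist',q,.08,m))
```

```text
A [ 0.5751 -0.2593] [0.054 0.116 0.056 0.117] 2.3
B [ 0.4443 -0.26  ] [0.054 0.109 0.051 0.112] 13.0
C [ 0.4385 -0.163 ] [0.056 0.108 0.054 0.111] -8.1
can [ 0.45007356 -0.36671877  0.059     ] dish [ 0.66921923 -0.33037812  0.031     ]
A [309.23456113 255.42499685]
B [308.5685638  149.93385812]
C [389.17991202 143.77414918]
can [215.63199502 156.76864792]
rim corner [ 0.50247315 -0.00976763  0.08      ]
```

```bash
cat > g.py <<'E'
from h import *
import sys
go(*map(float,sys.argv[1:5]))
E
python3 g.py .578 -.26 .1 92.7
```

```text
t 2.4 p [ 0.5009 -0.2453  0.3176] yaw 89.61 w 91.8 F [-0.2  0.3 -0.3]
 turn units [-0.006  0.011 -0.108] | shift units after turn [-0.122  0.509  1.451] -> rows 1.0 5.0
```

Call:
play_rows:
  rows:
    - [0, 0, 0, -0.006, 0.011, -0.108, -0.7]
    - [-0.03, 0.12, 0.3, 0, 0, 0, -0.7]
    - [-0.03, 0.12, 0.3, 0, 0, 0, -0.7]
    - [-0.03, 0.12, 0.3, 0, 0, 0, -0.7]
    - [-0.03, 0.12, 0.3, 0, 0, 0, -0.7]

```text
clock: 2.9
position: [0.5802, -0.2533, 0.14]
ee_rot: [2.154, 2.275, 0.018]
force: [1.4, 0.1, -0.3]
width: 0.851
```

```bash
python3 g.py .578 -.26 .06 92.7;python3 look.py w2
```

```text
t 2.9 p [ 0.5802 -0.2533  0.14  ] yaw 93.15 w 78.3 F [ 1.4  0.1 -0.3]
 turn units [ 0.029 -0.004  0.016] | shift units after turn [-0.044 -0.017  0.533] -> rows 1.0 2.0
t 2.95 p [ 0.5795 -0.2508  0.1314] yaw 93.28 w 78.5 F [ 1.6  1.1 -3.9]
 turn units [ 0.011 -0.01   0.114] | shift units after turn [ 0.139 -0.53  -1.124] -> rows 1.0 4.0
```

View pics/w2.png

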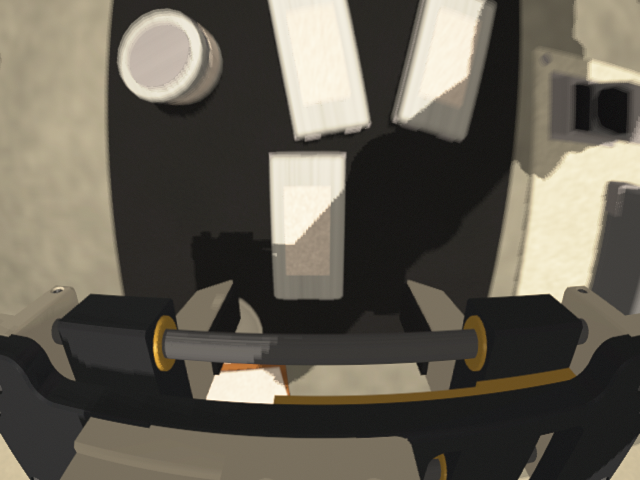

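Run:
```python
from h import *
import pickle
m=pickle.load(open('pics/w2.pkl','rb'))
for v in ([(270,153),(346,153),(343,298),(275,297)],):
    P=np.array([onz('wrist',p,.033,m)[:2] for p in v])
    s=[np.linalg.norm(P[i]-P[(i+1)%4]) for i in range(4)];d=P[3]+P[2]-P[0]-P[1]
    print(P.mean(0).round(4),np.round(s,3),np.degrees(np.arctan2(d[1],d[0])).round(1))
go(.578,-.26,.05,92.7)
```

```text
[ 0.5773 -0.2601] [0.054 0.113 0.054 0.113] 3.1
t 2.95 p [ 0.5795 -0.2508  0.1314] yaw 93.28 w 78.5 F [ 1.6  1.1 -3.9]
 turn units [ 0.011 -0.01   0.02 ] | shift units after turn [-0.061 -0.013  0.542] -> rows 1.0 2.0
```

Call:
play_rows:
  rows:
    - [-0.06, -0.015, 0.27, 0.01, -0.01, 0.005, -0.5]
    - [0, 0, 0.27, 0, 0, 0, -0.5]
    - [0, 0, 0.1, 0, 0, 0, -0.5]
    - [0, 0, 0, 0, 0, 0, -0.5]

```text
clock: 3.35
position: [0.5799, -0.2533, 0.0326]
ee_rot: [-2.151, -2.288, -0.002]
force: [-7.5, 1.6, 32.3]
width: 0.753
```

```bash
python3 g.py .578 -.26 .012 93
```

```text
t 3.35 p [ 0.5799 -0.2533  0.0326] yaw 93.53 w 69.2 F [-7.5  1.6 32.3]
 turn units [-0.    -0.004  0.018] | shift units after turn [-0.044 -0.015  0.137] -> rows 1.0 1.0
```

A finger came down on the tin's edge because the sideways shift wasn't reached. I'll lift, correct it and retry.

Call:
play_rows:
  rows:
    - [0, 0, -0.2, 0, 0, 0, -0.7]
    - [0, 0, 0, 0, 0, 0, -0.7]

```text
clock: 3.55
position: [0.58, -0.2497, 0.0633]
ee_rot: [-2.147, -2.289, -0.003]
force: [0.4, -0.7, 0.4]
width: 0.84
```

```bash
python3 g.py .578 -.26 .012 93; python3 look.py w3
```

```text
t 3.55 p [ 0.58   -0.2497  0.0633] yaw 93.67 w 77.3 F [ 0.4 -0.7  0.4]
 turn units [-0.002 -0.008  0.023] | shift units after turn [-0.068 -0.017  0.342] -> rows 1.0 2.0
t 3.6 p [ 0.5789 -0.2482  0.0613] yaw 93.72 w 77.8 F [-0.1  0.  -1.5]
 turn units [-0.008 -0.012  0.13 ] | shift units after turn [ 0.122 -0.526 -1.591] -> rows 1.0 6.0
```

View pics/w3.png

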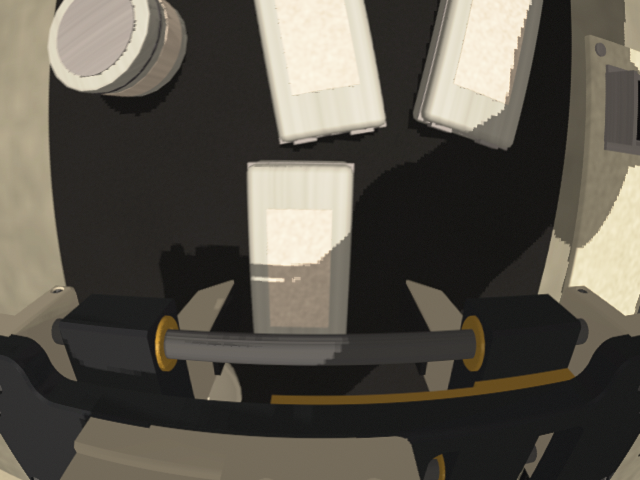

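```bash
python3 - <<'E'
from h import *
import pickle
m=pickle.load(open('pics/w3.pkl','rb'))
for p in [(248,166),(353,166),(253,330),(346,330)]: print(onz('wrist',p,.033,m).round(4))
E
python3 g.py .578 -.26 .06 93
```

```text
[ 0.522  -0.2886  0.033 ]
[ 0.5189 -0.2351  0.033 ]
[ 0.6177 -0.2852  0.033 ]
[ 0.6137 -0.2303  0.033 ]
t 3.6 p [ 0.5789 -0.2482  0.0613] yaw 93.72 w 77.8 F [-0.1  0.  -1.5]
 turn units [-0.007 -0.012  0.025] | shift units after turn [-0.078 -0.01   0.009] -> rows 1.0 1.0
```

Call:
play_rows:
  rows:
    - [-0.08, 0, 0, 0, 0, 0.02, -0.6]
    - [0, 0, 0, 0, 0, 0, -0.6]

```text
clock: 3.8
position: [0.5798, -0.2581, 0.0608]
ee_rot: [-2.151, -2.278, -0.004]
force: [-0.6, -0.8, -0.5]
width: 0.803
```

```bash
python3 g.py .578 -.26 .012 93
```

```text
t 3.8 p [ 0.5798 -0.2581  0.0608] yaw 93.27 w 73.9 F [-0.6 -0.8 -0.5]
 turn units [-0.008 -0.016  0.009] | shift units after turn [-0.012 -0.013  0.325] -> rows 1.0 1.0
```

Call:
play_rows:
  rows:
    - [-0.015, 0, 0.16, 0, 0, 0, -0.6]
    - [-0.005, 0, 0.16, 0, 0, 0, -0.6]
    - [0, 0, 0.02, 0, 0, 0, -0.6]

```text
clock: 4.1
position: [0.5802, -0.2601, 0.008]
ee_rot: [-2.151, -2.278, -0.005]
force: [-0.1, 0.5, -0.3]
width: 0.798
```

```bash
python3 g.py .578 -.26 .012 93
```

```text
t 4.1 p [ 0.5802 -0.2601  0.008 ] yaw 93.27 w 73.5 F [-0.1  0.5 -0.3]
 turn units [-0.007 -0.017  0.009] | shift units after turn [ 0.001 -0.014 -0.026] -> rows 1.0 1.0
```

Good. Close the jaws.

Call:
play_rows:
  rows:
    - [0, 0, -0.02, 0, 0, 0, 1]
    - [0, 0, 0, 0, 0, 0, 1]
    - [0, 0, 0, 0, 0, 0, 1]
    - [0, 0, 0, 0, 0, 0, 1]
  force: 30

```text
clock: 4.5
position: [0.5802, -0.2602, 0.0124]
ee_rot: [-2.151, -2.277, -0.005]
force: [0.4, 0.0, -2.8]
width: 0.61
```

Call:
play_rows:
  rows:
    - [0, 0, 0, 0, 0, 0, 1]
    - [0, 0, -0.25, 0, 0, 0, 1]
    - [0, 0, -0.33, 0, 0, 0, 1]
    - [0, 0, -0.33, 0, 0, 0, 1]
    - [0, 0, -0.33, 0, 0, 0, 1]

```text
clock: 5.0
position: [0.5768, -0.2589, 0.1969]
ee_rot: [-2.142, -2.267, 0.004]
force: [1.6, 0.3, -2.9]
width: 0.606
```

```bash
python3 g.py .589 -.1 .24 94.2
```

```text
t 5.0 p [ 0.5768 -0.2589  0.1969] yaw 93.25 w 55.7 F [ 1.6  0.3 -2.9]
 turn units [-0.035 -0.03  -0.033] | shift units after turn [ 1.05   0.159 -0.287] -> rows 1.0 4.0
```

Call:
play_rows:
  rows:
    - [0, 0, -0.3, -0.03, -0.03, -0.03, 1]
    - [0.2, -0.04, -0.3, 0, 0, 0, 1]
    - [0.3, -0.06, 0, 0, 0, 0, 1]
    - [0.3, -0.06, 0, 0, 0, 0, 1]
    - [0.3, -0.06, 0, 0, 0, 0, 1]

```text
clock: 5.5
position: [0.5351, -0.1062, 0.2942]
ee_rot: [2.144, 2.274, 0.006]
force: [1.7, 0.5, -2.3]
width: 0.604
```

Call:
play_rows:
  rows:
    - [0.3, 0, 0, 0, 0, 0, 1]
    - [0.3, 0, 0, 0, 0, 0, 1]
    - [0.3, 0, 0, 0, 0, 0, 1]
    - [0.3, 0, 0, 0, 0, 0, 1]
    - [0.3, 0, 0, 0, 0, 0, 1]

```text
clock: 6.0
position: [0.5174, 0.1259, 0.2948]
ee_rot: [2.147, 2.271, 0.013]
force: [1.0, 0.5, -1.9]
width: 0.607
```

Call:
play_rows:
  rows:
    - [0.3, 0, 0, 0, 0, 0, 1]
    - [0.1, 0, 0, 0, 0, 0, 1]
    - [0, 0, 0, 0, 0, 0, 1]

```text
clock: 6.3
position: [0.5109, 0.1959, 0.2944]
ee_rot: [2.137, 2.284, 0.015]
force: [0.3, -0.5, -2.9]
width: 0.608
```

```bash
python3 look.py w4
```

```text
t 6.35 p [0.511  0.1948 0.2944] yaw 93.77 w 55.6 F [ 0.3  0.5 -3. ]
 turn units [0.033 0.006 0.132] | shift units after turn [-2.832 -0.073 -0.037] -> rows 1.0 9.0
```

View pics/w4.png

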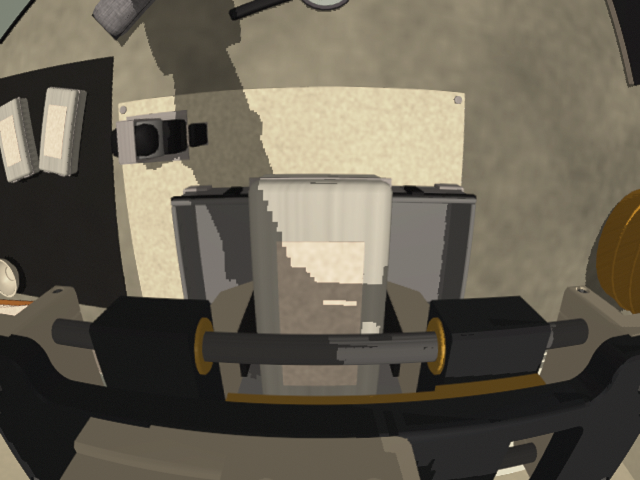

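Run:
```python
from h import *
import pickle
m=pickle.load(open('pics/w4.pkl','rb'))
a=onz('wrist',(173,197),.08,m);b=onz('wrist',(476,196),.08,m);print(a,b,np.linalg.norm(a-b),np.degrees(np.arctan2(-(b-a)[0],(b-a)[1])))
for n,p in [('bd tape',(119,104)),('bd far',(465,94))]: print(n,onz('wrist',p,.008,m))
print('pull far edge top',onz('wrist',(207,133),.065,m))
for X in [(.52,.037,.08),(.496,.367,.08)]: print(proj('wrist',np.array(X),m))
```

```text
[0.51425142 0.03945325 0.08      ] [0.49049666 0.36442359 0.08      ] 0.32583740348038975 4.180783258160507
bd tape [ 0.40946124 -0.06949165  0.008     ]
bd far [0.37599765 0.36573627 0.008     ]
pull far edge top [0.44624462 0.07320722 0.065     ]
[171.10786299 202.11245764]
[477.29766708 201.17107815]
```

```bash
python3 g.py .581 .305 .2 94.2
```

```text
t 6.35 p [0.511  0.1948 0.2944] yaw 93.77 w 55.6 F [ 0.3  0.5 -3. ]
 turn units [ 0.033  0.007 -0.015] | shift units after turn [0.698 0.519 0.629] -> rows 1.0 4.0
```

Call:
play_rows:
  rows:
    - [0, 0, 0, 0.033, 0.007, -0.015, 1]
    - [0.23, 0.17, 0.15, 0, 0, 0, 1]
    - [0.23, 0.17, 0.15, 0, 0, 0, 1]
    - [0.23, 0.17, 0.2, 0, 0, 0, 1]
    - [0, 0, 0, 0, 0, 0, 1]

```text
clock: 6.85
position: [0.5859, 0.2931, 0.2197]
ee_rot: [2.154, 2.286, -0.001]
force: [-1.5, 0.7, -3.6]
width: 0.607
```

```bash
python3 g.py .581 .305 .2 94.2
```

```text
t 6.85 p [0.5859 0.2931 0.2197] yaw 93.41 w 55.8 F [-1.5  0.7 -3.6]
 turn units [-0.     0.001 -0.027] | shift units after turn [ 0.081 -0.027  0.131] -> rows 1.0 1.0
```

Call:
play_rows:
  rows:
    - [0.09, -0.03, 0.25, 0, 0, -0.03, 1]
    - [0, 0, 0.25, 0, 0, 0, 1]
    - [0, 0, 0.2, 0, 0, 0, 1]
    - [0, 0, 0, 0, 0, 0, 1]

```text
clock: 7.25
position: [0.5863, 0.2968, 0.1115]
ee_rot: [2.145, 2.29, -0.005]
force: [-0.9, -0.9, -2.9]
width: 0.608
```

```bash
python3 g.py .581 .305 .026 94.2
python3 - <<'E'
from h import *
cv2.imwrite('pics/s1.png',cv2.resize(get_image('scene')[230:440,220:440],None,fx=2.7,fy=2.7))
cv2.imwrite('pics/d1.png',cv2.resize(get_image('side')[120:330,270:550],None,fx=2.7,fy=2.7))
E
```

```text
t 7.25 p [0.5863 0.2968 0.1115] yaw 93.75 w 55.9 F [-0.9 -0.9 -2.9]
 turn units [ 0.001  0.01  -0.016] | shift units after turn [ 0.057 -0.031  0.57 ] -> rows 1.0 2.0
```

View pics/s1.png

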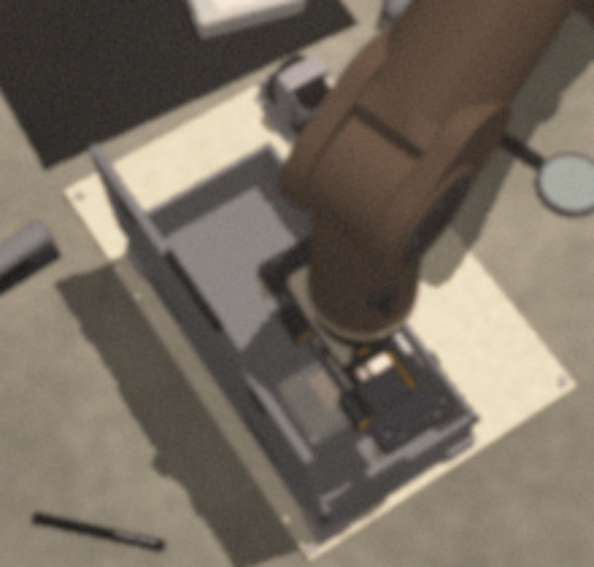

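View pics/d1.png

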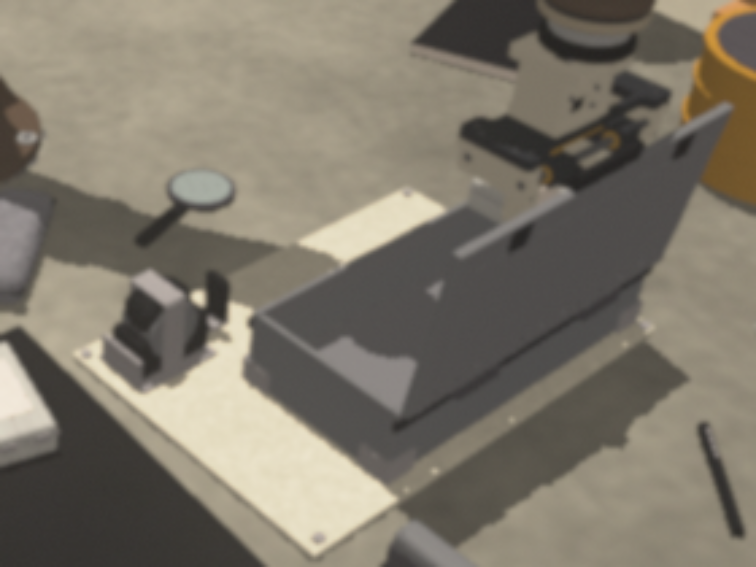

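Call:
play_rows:
  rows:
    - [0.06, -0.02, 0.25, 0, 0, 0, 1]
    - [0.02, 0, 0.25, 0, 0, 0, 1]
    - [0, 0, 0.05, 0, 0, 0, 1]
    - [0, 0, 0, 0, 0, 0, 1]

```text
clock: 7.75
position: [0.5954, 0.3091, 0.0435]
ee_rot: [2.145, 2.278, 0.03]
force: [0.5, -0.0, -2.5]
width: 0.608
```

```bash
python3 g.py .581 .305 .026 94.2
```

```text
t 7.75 p [0.5954 0.3091 0.0435] yaw 93.45 w 55.9 F [ 0.5 -0.  -2.5]
 turn units [ 0.045 -0.008 -0.026] | shift units after turn [-0.02  -0.098  0.117] -> rows 1.0 1.0
```

Call:
play_rows:
  rows:
    - [-0.03, -0.07, 0.03, 0.045, 0, -0.026, 1]
    - [0, 0, 0, 0, 0, 0, 1]

```text
clock: 7.95
position: [0.587, 0.3035, 0.0429]
ee_rot: [-2.137, -2.299, -0.009]
force: [-0.8, -2.1, -2.5]
width: 0.605
```

```bash
python3 g.py .581 .305 .026 94.2
```

```text
t 7.95 p [0.587  0.3035 0.0429] yaw 94.21 w 55.7 F [-0.8 -2.1 -2.5]
 turn units [ 0.005 -0.012  0.   ] | shift units after turn [ 0.013 -0.039  0.113] -> rows 1.0 1.0
```

Call:
play_rows:
  rows:
    - [0, -0.03, 0.09, 0, -0.01, 0, 1]
    - [0, 0, 0.03, 0, 0, 0, 1]
    - [0, 0, 0.0, 0, 0, 0, 1]

```text
clock: 8.25
position: [0.5839, 0.3037, 0.0268]
ee_rot: [2.138, 2.299, 0.011]
force: [0.2, 0.4, -2.5]
width: 0.608
```

```bash
python3 g.py .581 .305 .026 94.2
```

```text
t 8.25 p [0.5839 0.3037 0.0268] yaw 94.17 w 55.9 F [ 0.2  0.4 -2.5]
 turn units [ 0.013 -0.006 -0.001] | shift units after turn [ 0.01  -0.019  0.005] -> rows 1.0 1.0
```

Call:
play_rows:
  rows:
    - [0, 0, 0.015, 0, 0, 0, 1]
    - [0, 0, 0, 0, 0, 0, -0.4]
    - [0, 0, 0, 0, 0, 0, -0.4]
    - [0, 0, 0, 0, 0, 0, -0.4]

```text
clock: 8.65
position: [0.5847, 0.3043, 0.025]
ee_rot: [2.137, 2.299, 0.013]
force: [0.3, -0.0, 0.2]
width: 0.695
```

Call:
play_rows:
  rows:
    - [0, 0, -0.15, 0, 0, 0, -0.4]
    - [0, 0, -0.33, 0, 0, 0, -0.4]
    - [0, 0, -0.33, 0, 0, 0, -0.5]
    - [0, 0, -0.33, 0, 0, 0, -0.5]
    - [0, 0, -0.33, 0, 0, 0, -0.5]

```text
clock: 9.15
position: [0.5797, 0.3018, 0.2443]
ee_rot: [-2.139, -2.301, 0.007]
force: [0.6, 0.9, 0.4]
width: 0.747
```

```bash
python3 g.py .44 -.17 .27 80
```

```text
t 9.15 p [0.5797 0.3018 0.2443] yaw 94.17 w 68.7 F [0.6 0.9 0.4]
 turn units [-0.006  0.007  0.495] | shift units after turn [-3.259 -0.371 -0.171] -> rows 2.0 10.0
```

Call:
play_rows:
  rows:
    - [-0.3, -0.1, 0, 0, 0, 0.1, -0.5]
    - [-0.3, -0.1, 0, 0, 0, 0.1, -0.5]
    - [-0.3, -0.1, 0, 0, 0, 0.1, -0.5]
    - [-0.3, -0.08, 0, 0, 0, 0.1, -0.5]
    - [-0.3, -0.05, 0, 0, 0, 0.08, -0.5]

```text
clock: 9.65
position: [0.5135, 0.081, 0.2538]
ee_rot: [2.394, 2.03, 0.03]
force: [1.4, -0.8, -0.5]
width: 0.751
```

Call:
play_rows:
  rows:
    - [-0.3, -0.03, 0, 0, 0, 0, -0.5]
    - [-0.3, -0.03, 0, 0, 0, 0, -0.5]
    - [-0.3, -0.03, 0, 0, 0, 0, -0.5]
    - [-0.3, -0.03, 0, 0, 0, 0, -0.5]
    - [-0.3, 0, 0, 0, 0, 0, -0.5]

```text
clock: 10.15
position: [0.455, -0.1465, 0.253]
ee_rot: [2.394, 2.026, 0.042]
force: [1.5, 0.4, -0.5]
width: 0.749
```

```bash
python3 g.py .44 -.164 .15 80.5
```

```text
t 10.15 p [ 0.455  -0.1465  0.253 ] yaw 80.51 w 68.9 F [ 1.5  0.4 -0.5]
 turn units [ 0.042 -0.034 -0.   ] | shift units after turn [-0.131 -0.079  0.686] -> rows 1.0 3.0
```

Call:
play_rows:
  rows:
    - [-0.07, -0.07, 0.3, 0.042, -0.034, 0, -0.55]
    - [0, 0, 0.3, 0, 0, 0, -0.55]
    - [0, 0, 0, 0, 0, 0, -0.55]

```text
clock: 10.45
position: [0.4437, -0.1638, 0.164]
ee_rot: [2.404, 2.01, 0.007]
force: [-0.5, 0.2, 1.6]
width: 0.772
```

```bash
python3 look.py w5;python3 g.py .44 -.164 .07 80.5
```

```text
t 10.5 p [ 0.445  -0.1642  0.1663] yaw 79.79 w 71.3 F [-0.3 -0.5  2.1]
 turn units [ 0.023  0.005 -0.356] | shift units after turn [-0.439  0.367 -0.891] -> rows 2.0 4.0
t 10.5 p [ 0.445  -0.1642  0.1663] yaw 79.79 w 71.3 F [-0.3 -0.5  2.1]
 turn units [ 0.023  0.003 -0.025] | shift units after turn [-0.004 -0.033  0.642] -> rows 1.0 2.0
```

View pics/w5.png

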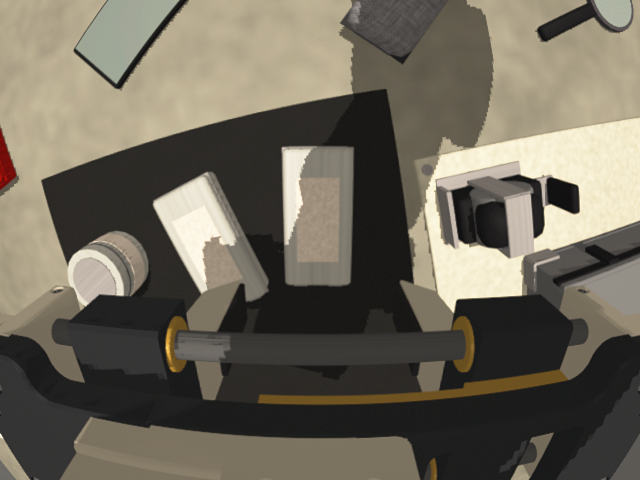

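Tin C is upright in this view, with top corners at about (282,148), (354,147), (351,284) and (286,284). Measuring it.

```bash
cat > quad.py <<'E'
from h import *
import pickle,sys
m=pickle.load(open(f'pics/{sys.argv[1]}.pkl','rb'));v=eval(sys.argv[2]);z=float(sys.argv[3])
P=np.array([onz('wrist',p,z,m)[:2] for p in v])
s=[np.linalg.norm(P[i]-P[(i+1)%4]) for i in range(4)];d=P[3]+P[2]-P[0]-P[1]
print(P.mean(0).round(4),np.round(s,3),np.degrees(np.arctan2(d[1],d[0])).round(1))
E
python3 quad.py w5 "[(282,148),(354,147),(351,284),(286,284)]" .033
```

```text
[ 0.438  -0.1623] [0.056 0.115 0.055 0.114] -10.0
```

Call:
play_rows:
  rows:
    - [0, -0.045, 0.3, 0.023, 0, 0, -0.55]
    - [0, 0, 0.3, 0, 0, 0, -0.55]
    - [0, 0, 0.05, 0, 0, 0, -0.55]
    - [0, 0, 0, 0, 0, 0, -0.55]

```text
clock: 10.9
position: [0.4477, -0.1628, 0.0752]
ee_rot: [2.399, 2.014, 0.014]
force: [0.1, -0.4, 1.3]
width: 0.777
```

```bash
python3 g.py .439 -.163 .012 80
```

```text
t 10.9 p [ 0.4477 -0.1628  0.0752] yaw 80.02 w 71.5 F [ 0.1 -0.4  1.3]
 turn units [ 0.026 -0.002  0.001] | shift units after turn [-0.011 -0.057  0.422] -> rows 1.0 2.0
```

Call:
play_rows:
  rows:
    - [-0.01, -0.07, 0.1, 0.026, 0, 0, -0.55]
    - [0, 0, 0.2, 0, 0, 0, -0.55]
    - [0, 0, 0.1, 0, 0, 0, -0.55]
    - [0, 0, 0, 0, 0, 0, -0.55]

```text
clock: 11.3
position: [0.4426, -0.1624, 0.0199]
ee_rot: [2.398, 2.02, 0.015]
force: [-0.1, 0.5, -0.7]
width: 0.773
```

```bash
python3 g.py .439 -.163 .012 80
```

```text
t 11.3 p [ 0.4426 -0.1624  0.0199] yaw 80.21 w 71.1 F [-0.1  0.5 -0.7]
 turn units [ 0.022 -0.006  0.007] | shift units after turn [-0.008 -0.023  0.053] -> rows 1.0 1.0
```

Call:
play_rows:
  rows:
    - [0, -0.02, 0.06, 0.02, 0, 0, -0.55]
    - [0, 0, 0, 0, 0, 0, -0.55]
    - [0, 0, 0, 0, 0, 0, 1]
    - [0, 0, 0, 0, 0, 0, 1]
    - [0, 0, 0, 0, 0, 0, 1]
  force: 30

```text
clock: 11.8
position: [0.4417, -0.1622, 0.014]
ee_rot: [2.401, 2.023, 0.009]
force: [0.3, 0.1, -2.2]
width: 0.607
```

Call:
play_rows:
  rows:
    - [0, 0, 0, 0, 0, 0, 1]
    - [0, 0, -0.2, 0, 0, 0, 1]
    - [0, 0, -0.33, 0, 0, 0, 1]
    - [0, 0, -0.33, 0, 0, 0, 1]
    - [0, 0, -0.33, 0, 0, 0, 1]

```text
clock: 12.3
position: [0.4358, -0.1614, 0.192]
ee_rot: [-2.396, -2.017, 0.008]
force: [3.4, 1.4, -2.0]
width: 0.608
```

```bash
python3 g.py .587 .22 .24 94.2
```

```text
t 12.3 p [ 0.4358 -0.1614  0.192 ] yaw 80.19 w 55.9 F [ 3.4  1.4 -2. ]
 turn units [-0.02  -0.007 -0.489] | shift units after turn [ 2.462  1.192 -0.32 ] -> rows 2.0 9.0
```

Call:
play_rows:
  rows:
    - [0.1, 0, -0.3, -0.02, 0, -0.1, 1]
    - [0.28, 0.05, -0.1, 0, 0, -0.1, 1]
    - [0.3, 0.07, 0, 0, 0, -0.1, 1]
    - [0.3, 0.1, 0, 0, 0, -0.1, 1]
    - [0.3, 0.12, 0, 0, 0, -0.09, 1]

```text
clock: 12.8
position: [0.4998, 0.0255, 0.2644]
ee_rot: [2.141, 2.287, 0.02]
force: [2.0, -0.1, -2.0]
width: 0.608
```

Call:
play_rows:
  rows:
    - [0.3, 0.13, 0, 0, 0, 0, 1]
    - [0.3, 0.13, 0, 0, 0, 0, 1]
    - [0.3, 0.13, 0, 0, 0, 0, 1]
    - [0.3, 0.13, 0, 0, 0, 0, 1]

```text
clock: 13.2
position: [0.5644, 0.215, 0.266]
ee_rot: [2.14, 2.29, 0.019]
force: [0.5, -1.1, -1.4]
width: 0.603
```

```bash
python3 g.py .587 .22 .12 94.2
```

```text
t 13.2 p [0.5644 0.215  0.266 ] yaw 93.87 w 55.5 F [ 0.5 -1.1 -1.4]
 turn units [ 0.028 -0.006 -0.012] | shift units after turn [0.022 0.153 0.973] -> rows 1.0 3.0
```

Call:
play_rows:
  rows:
    - [-0.02, 0.15, 0.2, 0.028, 0, 0, 1]
    - [0, 0, 0.3, 0, 0, 0, 1]
    - [0, 0, 0.3, 0, 0, 0, 1]
    - [0, 0, 0, 0, 0, 0, 1]

```text
clock: 13.6
position: [0.5878, 0.227, 0.1413]
ee_rot: [-2.124, -2.307, -0.007]
force: [-1.7, 0.2, -2.9]
width: 0.606
```

```bash
python3 g.py .587 .22 .06 94.2
```

```text
t 13.6 p [0.5878 0.227  0.1413] yaw 94.73 w 55.8 F [-1.7  0.2 -2.9]
 turn units [-0.001 -0.014  0.019] | shift units after turn [-0.046 -0.009  0.542] -> rows 1.0 2.0
```

Call:
play_rows:
  rows:
    - [-0.06, 0, 0.2, 0, -0.01, 0.02, 1]
    - [0, 0, 0.2, 0, 0, 0, 1]
    - [0, 0, 0, 0, 0, 0, 1]
    - [0, 0, 0, 0, 0, 0, 1]

```text
clock: 14.0
position: [0.5907, 0.2186, 0.0863]
ee_rot: [-2.14, -2.299, -0.006]
force: [0.7, -0.0, -1.0]
width: 0.607
```

```bash
python3 g.py .587 .22 .027 94.2
```

```text
t 14.0 p [0.5907 0.2186 0.0863] yaw 94.11 w 55.9 F [ 0.7 -0.  -1. ]
 turn units [ 0.005 -0.006 -0.003] | shift units after turn [ 0.011 -0.024  0.395] -> rows 1.0 2.0
```

Call:
play_rows:
  rows:
    - [0, -0.03, 0.2, 0, 0, 0, 1]
    - [0, 0, 0.14, 0, 0, 0, 1]
    - [0, 0, 0, 0, 0, 0, 1]
    - [0, 0, 0, 0, 0, 0, 1]

```text
clock: 14.4
position: [0.5927, 0.2212, 0.0456]
ee_rot: [2.137, 2.297, 0.027]
force: [0.6, 0.0, -2.3]
width: 0.606
```

```bash
python3 g.py .587 .22 .027 94.2
```

```text
t 14.4 p [0.5927 0.2212 0.0456] yaw 94.13 w 55.8 F [ 0.6  0.  -2.3]
 turn units [ 0.031 -0.018 -0.002] | shift units after turn [-0.005 -0.038  0.124] -> rows 1.0 1.0
```

Call:
play_rows:
  rows:
    - [-0.01, -0.03, 0.11, 0.03, -0.02, 0, 1]
    - [0, 0, 0.03, 0, 0, 0, 1]
    - [0, 0, 0, 0, 0, 0, 1]

```text
clock: 14.7
position: [0.5908, 0.2206, 0.0275]
ee_rot: [2.138, 2.298, 0.006]
force: [0.6, -0.0, -3.1]
width: 0.61
```

```bash
python3 g.py .587 .22 .025 94.2
```

```text
t 14.7 p [0.5908 0.2206 0.0275] yaw 94.15 w 56.1 F [ 0.6 -0.  -3.1]
 turn units [ 0.01  -0.001 -0.002] | shift units after turn [-0.002 -0.026  0.017] -> rows 1.0 1.0
```

Call:
play_rows:
  rows:
    - [0, -0.01, 0.015, 0, 0, 0, 1]
    - [0, 0, 0, 0, 0, 0, -0.4]
    - [0, 0, 0, 0, 0, 0, -0.4]
    - [0, 0, 0, 0, 0, 0, -0.4]

```text
clock: 15.1
position: [0.5904, 0.2208, 0.0265]
ee_rot: [2.137, 2.297, 0.01]
force: [0.1, 0.4, -0.8]
width: 0.695
```

Call:
play_rows:
  rows:
    - [0, 0, -0.15, 0, 0, 0, -0.4]
    - [0, 0, -0.33, 0, 0, 0, -0.4]
    - [0, 0, -0.33, 0, 0, 0, -0.5]
    - [0, 0, -0.33, 0, 0, 0, -0.5]
    - [0, 0, -0.33, 0, 0, 0, -0.5]

```text
clock: 15.6
position: [0.5847, 0.219, 0.2457]
ee_rot: [-2.14, -2.299, 0.012]
force: [0.5, 0.6, -0.3]
width: 0.748
```

```bash
python3 g.py .447 -.26 .25 103.5; python3 look.py w6
```

```text
t 15.6 p [0.5847 0.219  0.2457] yaw 94.11 w 68.9 F [ 0.5  0.6 -0.3]
 turn units [-0.014  0.008 -0.328] | shift units after turn [-2.891 -1.638 -0.029] -> rows 2.0 10.0
t 15.65 p [0.5883 0.2199 0.2546] yaw 94.08 w 68.9 F [2.7 0.4 6. ]
 turn units [0.008 0.    0.143] | shift units after turn [-2.999 -0.589 -0.302] -> rows 1.0 10.0
```

View pics/w6.png

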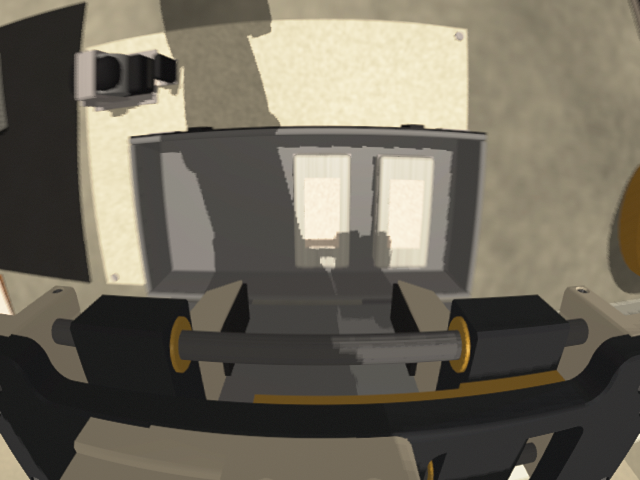

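```bash
python3 quad.py w6 "[(379,156),(434,157),(429,269),(379,267)]" .044
python3 quad.py w6 "[(293,154),(351,154),(347,268),(296,268)]" .044
python3 quad.py w6 "[(132,138),(486,134),(486,134),(132,138)]" .08
python3 - <<'E'
from h import *
import pickle
m=pickle.load(open('pics/w6.pkl','rb'))
a=onz('wrist',(132,138),.08,m);b=onz('wrist',(486,134),.08,m);print(a,b,np.linalg.norm(a-b))
E
```

```text
[0.5828 0.3075] [0.056 0.119 0.055 0.115] 6.2
[0.5884 0.2222] [0.056 0.117 0.053 0.117] 4.0
[0.5056 0.2022] [0.329 0.    0.329 0.   ] 0.0
[0.5185342  0.03810201 0.08      ] [0.4927472  0.36634991 0.08      ] 0.3292592489472132
```

Call:
play_rows:
  rows:
    - [-0.3, -0.06, 0, 0, 0, -0.07, -0.5]
    - [-0.3, -0.08, 0, 0, 0, -0.07, -0.5]
    - [-0.3, -0.1, 0, 0, 0, -0.07, -0.5]
    - [-0.3, -0.12, 0, 0, 0, -0.07, -0.5]
    - [-0.3, -0.14, 0, 0, 0, -0.05, -0.5]

```text
clock: 16.15
position: [0.5497, -0.0104, 0.2582]
ee_rot: [1.913, 2.482, 0.024]
force: [0.3, -1.5, 0.2]
width: 0.754
```

Call:
play_rows:
  rows:
    - [-0.3, -0.15, 0, 0, 0, 0, -0.5]
    - [-0.3, -0.15, 0, 0, 0, 0, -0.5]
    - [-0.3, -0.15, 0, 0, 0, 0, -0.5]
    - [-0.3, -0.15, 0, 0, 0, 0, -0.5]
    - [-0.3, -0.15, 0, 0, 0, 0, -0.5]

```text
clock: 16.65
position: [0.497, -0.255, 0.257]
ee_rot: [1.909, 2.482, 0.029]
force: [1.7, -0.7, -0.4]
width: 0.752
```

```bash
python3 g.py .446 -.26 .15 103.5
```

```text
t 16.65 p [ 0.497 -0.255  0.257] yaw 104.86 w 69.2 F [ 1.7 -0.7 -0.4]
 turn units [ 0.042 -0.007  0.048] | shift units after turn [ 0.047 -0.339  0.713] -> rows 1.0 3.0
```

Call:
play_rows:
  rows:
    - [0.08, -0.3, 0.1, 0.042, 0, 0.048, -0.55]
    - [0.03, -0.05, 0.3, 0, 0, 0, -0.55]
    - [0, 0, 0.2, 0, 0, 0, -0.55]
    - [0, 0, 0, 0, 0, 0, -0.55]

```text
clock: 17.05
position: [0.4372, -0.2636, 0.1661]
ee_rot: [1.964, 2.446, -0.0]
force: [-0.0, 0.5, 0.3]
width: 0.775
```

```bash
python3 look.py w7;python3 g.py .446 -.26 .07 103.5
```

```text
t 17.1 p [ 0.4382 -0.2641  0.1678] yaw 102.48 w 71.4 F [-0.9  0.6  0. ]
 turn units [0.009 0.008 0.436] | shift units after turn [ 0.227  0.412 -0.881] -> rows 2.0 3.0
t 17.1 p [ 0.4382 -0.2641  0.1678] yaw 102.48 w 71.4 F [-0.9  0.6  0. ]
 turn units [ 0.008  0.009 -0.036] | shift units after turn [0.014 0.057 0.652] -> rows 1.0 2.0
```

View pics/w7.png

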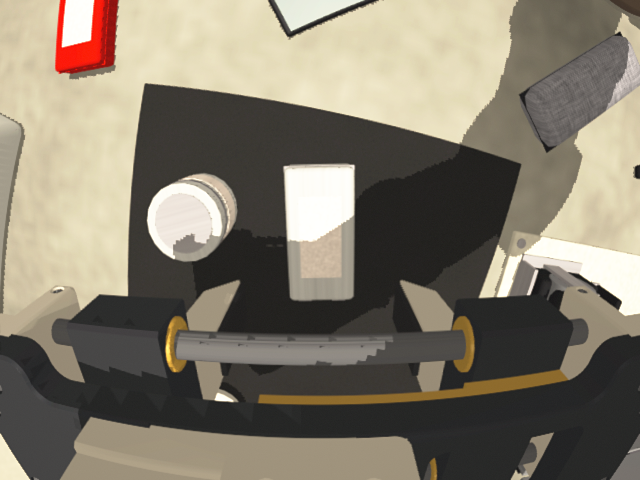

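```bash
python3 quad.py w7 "[(284,167),(354,167),(353,299),(291,299)]" .033
```

```text
[ 0.446  -0.2598] [0.055 0.114 0.054 0.114] 13.8
```

Call:
play_rows:
  rows:
    - [0.01, 0.05, 0.3, 0.01, 0.01, -0.036, -0.55]
    - [0, 0, 0.25, 0, 0, 0, -0.55]
    - [0, 0, 0, 0, 0, 0, -0.55]
    - [0, 0, 0, 0, 0, 0, -0.55]

```text
clock: 17.5
position: [0.4528, -0.263, 0.0908]
ee_rot: [1.934, 2.463, 0.006]
force: [0.4, 0.0, 0.3]
width: 0.772
```

```bash
python3 g.py .446 -.26 .012 103.5
```

```text
t 17.5 p [ 0.4528 -0.263   0.0908] yaw 103.71 w 71.1 F [0.4 0.  0.3]
 turn units [0.018 0.011 0.007] | shift units after turn [ 0.03  -0.04   0.526] -> rows 1.0 2.0
```

Call:
play_rows:
  rows:
    - [0.03, -0.05, 0.2, 0.02, 0.01, 0, -0.55]
    - [0, 0, 0.25, 0, 0, 0, -0.55]
    - [0, 0, 0.0, 0, 0, 0, -0.55]
    - [0, 0, 0, 0, 0, 0, -0.55]

```text
clock: 17.9
position: [0.453, -0.2634, 0.0322]
ee_rot: [1.929, 2.462, 0.006]
force: [0.1, -0.1, 0.7]
width: 0.776
```

```bash
python3 g.py .446 -.26 .012 103.5
```

```text
t 17.9 p [ 0.453  -0.2634  0.0322] yaw 103.83 w 71.4 F [ 0.1 -0.1  0.7]
 turn units [0.023 0.016 0.012] | shift units after turn [ 0.033 -0.04   0.135] -> rows 1.0 1.0
```

Call:
play_rows:
  rows:
    - [0.04, -0.04, 0, 0.02, 0.015, 0.01, -0.55]
    - [0, 0, 0.12, 0, 0, 0, -0.55]
    - [0, 0, 0.03, 0, 0, 0, -0.55]

```text
clock: 18.2
position: [0.4491, -0.2601, 0.0162]
ee_rot: [1.939, 2.461, 0.006]
force: [0.4, -0.1, 0.2]
width: 0.774
```

```bash
python3 g.py .446 -.26 .012 103.5
```

```text
t 18.2 p [ 0.4491 -0.2601  0.0162] yaw 103.54 w 71.2 F [ 0.4 -0.1  0.2]
 turn units [0.017 0.009 0.001] | shift units after turn [ 0.005 -0.02   0.028] -> rows 1.0 1.0
```

Call:
play_rows:
  rows:
    - [0, -0.01, 0.02, 0.01, 0.01, 0, 1]
    - [0, 0, 0, 0, 0, 0, 1]
    - [0, 0, 0, 0, 0, 0, 1]
    - [0, 0, 0, 0, 0, 0, 1]
  force: 30

```text
clock: 18.6
position: [0.4485, -0.2608, 0.0161]
ee_rot: [1.942, 2.465, 0.006]
force: [-0.8, 0.6, -2.6]
width: 0.605
```

```bash
python3 g.py .446 -.26 .012 103.5
```

```text
t 18.6 p [ 0.4485 -0.2608  0.0161] yaw 103.53 w 55.6 F [-0.8  0.6 -2.6]
 turn units [0.011 0.    0.001] | shift units after turn [ 0.009 -0.015  0.028] -> rows 1.0 1.0
```

Call:
play_rows:
  rows:
    - [0, 0, 0, 0, 0, 0, 1]
    - [0, 0, -0.2, 0, 0, 0, 1]
    - [0, 0, -0.33, 0, 0, 0, 1]
    - [0, 0, -0.33, 0, 0, 0, 1]
    - [0, 0, -0.33, 0, 0, 0.0, 1]

```text
clock: 19.1
position: [0.4427, -0.2586, 0.1934]
ee_rot: [-1.938, -2.457, 0.003]
force: [1.9, 0.6, -2.9]
width: 0.606
```

```bash
python3 g.py .582 .306 .24 94.5
```

```text
t 19.1 p [ 0.4427 -0.2586  0.1934] yaw 103.47 w 55.7 F [ 1.9  0.6 -2.9]
 turn units [-0.019 -0.016  0.313] | shift units after turn [ 3.679  1.221 -0.311] -> rows 2.0 12.0
```

Call:
play_rows:
  rows:
    - [0.1, 0, -0.3, -0.02, -0.02, 0.1, 1]
    - [0.28, 0.12, -0.1, 0, 0, 0.1, 1]
    - [0.3, 0.12, 0, 0, 0, 0.1, 1]
    - [0.3, 0.1, 0, 0, 0, 0, 1]
    - [0.3, 0.1, 0, 0, 0, 0, 1]

```text
clock: 19.6
position: [0.4862, -0.0648, 0.2643]
ee_rot: [2.141, 2.277, 0.01]
force: [0.3, -0.1, -3.2]
width: 0.604
```

Call:
play_rows:
  rows:
    - [0.3, 0.1, 0, 0, 0, 0, 1]
    - [0.3, 0.1, 0, 0, 0, 0, 1]
    - [0.3, 0.1, 0, 0, 0, 0, 1]
    - [0.3, 0.1, 0, 0, 0, 0, 1]
    - [0.3, 0.1, 0, 0, 0, 0, 1]

```text
clock: 20.1
position: [0.5461, 0.1733, 0.2642]
ee_rot: [2.144, 2.276, 0.01]
force: [1.1, -0.1, -2.7]
width: 0.605
```

```bash
python3 g.py .585 .306 .16 94.5
```

```text
t 20.1 p [0.5461 0.1733 0.2642] yaw 93.42 w 55.7 F [ 1.1 -0.1 -2.7]
 turn units [ 0.029  0.013 -0.038] | shift units after turn [0.862 0.328 0.695] -> rows 1.0 4.0
```

Call:
play_rows:
  rows:
    - [0.26, 0.11, 0.15, 0.03, 0.01, -0.038, 1]
    - [0.26, 0.11, 0.15, 0, 0, 0, 1]
    - [0.26, 0.08, 0.2, 0, 0, 0, 1]
    - [0, 0, 0.1, 0, 0, 0, 1]
    - [0, 0, 0, 0, 0, 0, 1]

```text
clock: 20.6
position: [0.5809, 0.3054, 0.1703]
ee_rot: [-2.117, -2.317, 0.003]
force: [0.6, -0.7, -3.4]
width: 0.606
```

```bash
python3 g.py .585 .306 .1 94.5
```

```text
t 20.6 p [0.5809 0.3054 0.1703] yaw 95.17 w 55.7 F [ 0.6 -0.7 -3.4]
 turn units [-0.007 -0.002  0.023] | shift units after turn [0.002 0.028 0.469] -> rows 1.0 2.0
```

Call:
play_rows:
  rows:
    - [0, 0, 0.2, -0.01, 0, 0.023, 1]
    - [0, 0, 0.25, 0, 0, 0, 1]
    - [0, 0, 0, 0, 0, 0, 1]
    - [0, 0, 0, 0, 0, 0, 1]

```text
clock: 21.0
position: [0.5821, 0.304, 0.1051]
ee_rot: [2.134, 2.303, 0.005]
force: [-0.5, 0.1, -1.5]
width: 0.606
```

```bash
python3 g.py .585 .306 .059 94.5
```

```text
t 21.0 p [0.5821 0.304  0.1051] yaw 94.37 w 55.8 F [-0.5  0.1 -1.5]
 turn units [ 0.008 -0.002 -0.005] | shift units after turn [0.012 0.02  0.307] -> rows 1.0 1.0
```

Call:
play_rows:
  rows:
    - [0.015, 0.01, 0.18, 0.01, 0, 0, 1]
    - [0, 0, 0.1, 0, 0, 0, 1]
    - [0, 0, 0, 0, 0, 0, 1]
    - [0, 0, 0, 0, 0, 0, 1]

```text
clock: 21.4
position: [0.5879, 0.3064, 0.0707]
ee_rot: [2.137, 2.301, 0.014]
force: [0.0, -0.2, -1.7]
width: 0.611
```

```bash
python3 g.py .585 .306 .058 94.5
```

```text
t 21.4 p [0.5879 0.3064 0.0707] yaw 94.24 w 56.3 F [ 0.  -0.2 -1.7]
 turn units [ 0.015 -0.01  -0.009] | shift units after turn [-0.001 -0.02   0.085] -> rows 1.0 1.0
```

Call:
play_rows:
  rows:
    - [0, -0.02, 0.08, 0.015, -0.01, 0, 1]
    - [0, 0, 0.02, 0, 0, 0, 1]
    - [0, 0, 0, 0, 0, 0, 1]

```text
clock: 21.7
position: [0.5862, 0.3068, 0.0577]
ee_rot: [2.137, 2.301, 0.005]
force: [-0.2, -0.6, -2.6]
width: 0.609
```

```bash
python3 g.py .585 .306 .058 94.5
```

```text
t 21.7 p [0.5862 0.3068 0.0577] yaw 94.23 w 56.0 F [-0.2 -0.6 -2.6]
 turn units [ 0.006 -0.003 -0.009] | shift units after turn [-0.005 -0.009 -0.002] -> rows 1.0 1.0
```

Call:
play_rows:
  rows:
    - [0, 0, 0.01, 0, 0, 0, 1]
    - [0, 0, 0, 0, 0, 0, -0.4]
    - [0, 0, 0, 0, 0, 0, -0.4]
    - [0, 0, 0, 0, 0, 0, -0.4]

```text
clock: 22.1
position: [0.5873, 0.3075, 0.0578]
ee_rot: [2.137, 2.301, 0.009]
force: [-0.9, -0.0, 0.6]
width: 0.7
```

Call:
play_rows:
  rows:
    - [0, 0, -0.15, 0, 0, 0, -0.4]
    - [0, 0, -0.33, 0, 0, 0, -0.4]
    - [0, 0, -0.33, 0, 0, 0, -0.6]
    - [0, 0, -0.3, 0, 0, 0, -0.8]
    - [0, 0, -0.2, 0, 0, 0, -1]

```text
clock: 22.6
position: [0.584, 0.3056, 0.2562]
ee_rot: [-2.138, -2.301, 0.005]
force: [0.2, 0.2, -0.9]
width: 0.91
```

```bash
python3 look.py w8; python3 g.py .45 -.366 .25 90
python3 - <<'E'
from h import *
cv2.imwrite('pics/s2.png',get_image('scene')[130:430,170:470])
E
```

```text
t 22.65 p [0.5858 0.3064 0.2611] yaw 94.21 w 87.8 F [1.4 0.2 4. ]
 turn units [ 0.006 -0.002  0.147] | shift units after turn [-3.576 -0.572 -0.26 ] -> rows 1.0 11.0
t 22.65 p [0.5858 0.3064 0.2611] yaw 94.21 w 87.8 F [1.4 0.2 4. ]
 turn units [ 0.006 -0.002  0.147] | shift units after turn [-4.482 -0.906  0.074] -> rows 1.0 14.0
```

View pics/w8.png

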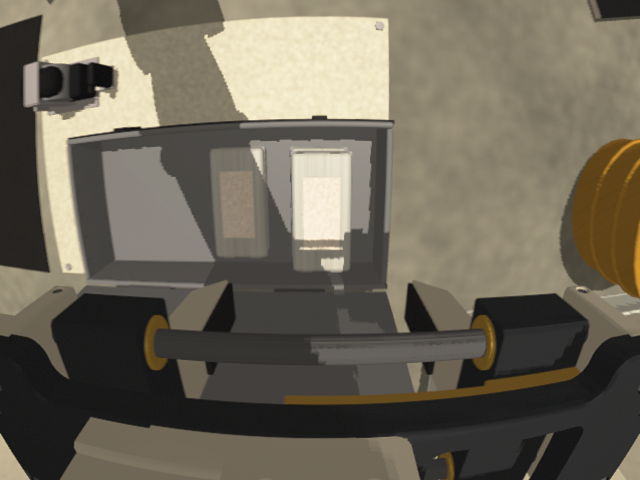

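View pics/s2.png

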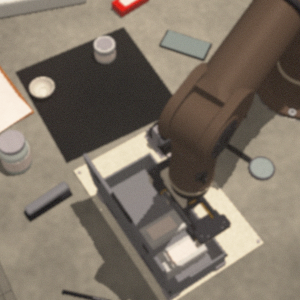

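Call:
play_rows:
  rows:
    - [-0.3, -0.06, 0, 0, 0, 0, -1]
    - [-0.3, -0.06, 0, 0, 0, 0, -1]
    - [-0.3, -0.06, 0, 0, 0, 0, -1]
    - [-0.3, -0.06, 0, 0, 0, 0, -1]
    - [-0.3, -0.06, 0, 0, 0, 0, -1]

```text
clock: 23.2
position: [0.5562, 0.0809, 0.2546]
ee_rot: [-2.121, -2.316, -0.007]
force: [1.0, -0.5, 0.7]
width: 1.003
```

Call:
play_rows:
  rows:
    - [-0.3, -0.06, 0, 0, 0, 0, -1]
    - [-0.3, -0.06, 0, 0, 0, 0, -1]
    - [-0.3, -0.06, 0, 0, 0, 0, -1]
    - [-0.3, -0.06, 0, 0, 0, 0, -1]
    - [-0.3, -0.06, 0, 0, 0, 0, -1]

```text
clock: 23.7
position: [0.5273, -0.1559, 0.2511]
ee_rot: [-2.118, -2.316, -0.006]
force: [0.5, -0.0, 0.0]
width: 1.002
```

Call:
play_rows:
  rows:
    - [-0.3, -0.06, 0, 0, 0, 0, -1]
    - [-0.3, -0.06, 0, 0, 0, 0, -1]
    - [-0.3, -0.06, 0, 0, 0, 0, -1]
    - [-0.2, -0.06, 0, 0, 0, 0, -1]
    - [0, 0, 0, 0, 0, 0, -1]

```text
clock: 24.2
position: [0.4998, -0.3374, 0.2476]
ee_rot: [-2.129, -2.306, 0.0]
force: [-0.5, -0.1, -0.1]
width: 0.998
```

```bash
python3 look.py w9; python3 g.py .45 -.366 .15 94.2
```

```text
t 24.25 p [ 0.5006 -0.3351  0.2473] yaw 94.68 w 91.9 F [-0.4 -0.3 -0. ]
 turn units [-0.004 -0.007  0.163] | shift units after turn [ 0.701 -0.004 -0.351] -> rows 1.0 3.0
t 24.25 p [ 0.5006 -0.3351  0.2473] yaw 94.68 w 91.9 F [-0.4 -0.3 -0. ]
 turn units [-0.004 -0.007  0.017] | shift units after turn [-0.181 -0.351  0.649] -> rows 1.0 3.0
```

View pics/w9.png

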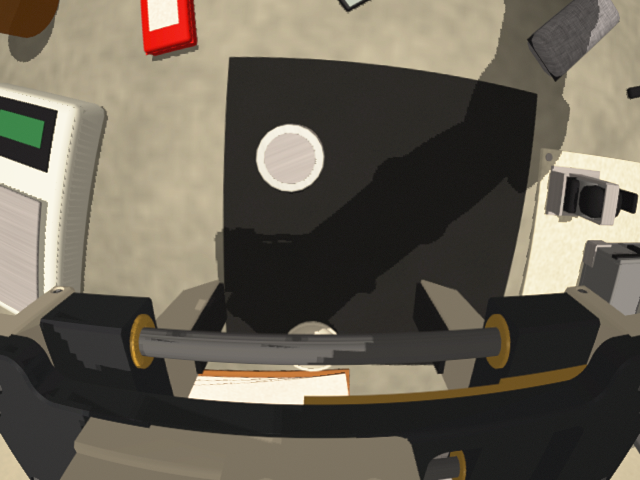

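The can top is centred at about (290,158).

Run:
```python
from h import *
import pickle
m=pickle.load(open('pics/w9.pkl','rb'))
print(onz('wrist',(290,158),.059,m)); print(np.linalg.norm(onz('wrist',(256,158),.059,m)-onz('wrist',(324,158),.059,m)))
```

```text
[ 0.45092252 -0.36697126  0.059     ]
0.06364913797929286
```

Call:
play_rows:
  rows:
    - [-0.1, -0.2, 0.1, 0, -0.01, 0.02, -1]
    - [-0.1, -0.18, 0.2, 0, 0, 0, -1]
    - [0, 0, 0.2, 0, 0, 0, -1]
    - [0, 0, 0, 0, 0, 0, -1]

```text
clock: 24.65
position: [0.4475, -0.365, 0.1691]
ee_rot: [-2.133, -2.306, -0.0]
force: [-0.7, 1.1, 0.4]
width: 1.001
```

```bash
python3 g.py .449 -.366 .09 94.2
```

```text
t 24.65 p [ 0.4475 -0.365   0.1691] yaw 94.46 w 92.1 F [-0.7  1.1  0.4]
 turn units [-0.001 -0.001  0.009] | shift units after turn [-0.007  0.01   0.527] -> rows 1.0 2.0
```

Call:
play_rows:
  rows:
    - [-0.01, 0.02, 0.25, 0, 0, 0, -1]
    - [0, 0.01, 0.25, 0, 0, 0, -1]
    - [0, 0, 0, 0, 0, 0, -1]
    - [0, 0, 0, 0, 0, 0, -1]

```text
clock: 25.05
position: [0.4578, -0.3627, 0.0966]
ee_rot: [2.123, 2.312, 0.006]
force: [0.2, 0.3, 1.1]
width: 0.999
```

```bash
python3 g.py .45 -.3665 .018 94.2
```

```text
t 25.05 p [ 0.4578 -0.3627  0.0966] yaw 94.86 w 91.9 F [0.2 0.3 1.1]
 turn units [ 0.009 -0.001  0.023] | shift units after turn [-0.021 -0.054  0.524] -> rows 1.0 2.0
```

Call:
play_rows:
  rows:
    - [-0.02, -0.06, 0.05, 0.01, 0, 0.02, -1]
    - [-0.01, 0, 0.2, 0, 0, 0, -1]
    - [0, 0, 0.2, 0, 0, 0, -1]
    - [0, 0, 0, 0, 0, 0, -1]

```text
clock: 25.45
position: [0.4531, -0.3707, 0.035]
ee_rot: [2.129, 2.297, 0.003]
force: [-0.5, 0.7, 0.4]
width: 0.998
```

```bash
python3 g.py .45 -.3665 .018 94.2
```

```text
t 25.45 p [ 0.4531 -0.3707  0.035 ] yaw 94.34 w 91.8 F [-0.5  0.7  0.4]
 turn units [0.017 0.012 0.005] | shift units after turn [ 0.03  -0.019  0.114] -> rows 1.0 1.0
```

Call:
play_rows:
  rows:
    - [0.03, -0.02, 0.1, 0.015, 0.01, 0, -1]
    - [0, 0, 0.02, 0, 0, 0, -1]
    - [0, 0, 0, 0, 0, 0, 1]
    - [0, 0, 0, 0, 0, 0, 1]
    - [0, 0, 0, 0, 0, 0, 1]
  force: 30

```text
clock: 25.95
position: [0.4518, -0.3688, 0.0217]
ee_rot: [2.131, 2.297, 0.001]
force: [-0.5, -0.1, 0.2]
width: 0.785
```

Call:
play_rows:
  rows:
    - [0, 0, 0, 0, 0, 0, 1]
    - [0, 0, 0, 0, 0, 0, 1]

```text
clock: 26.15
position: [0.4523, -0.3691, 0.0225]
ee_rot: [2.13, 2.297, 0.002]
force: [-0.3, 0.0, -1.9]
width: 0.691
```

```bash
python3 g.py .45 -.3665 .018 94.2
```

```text
t 26.15 p [ 0.4523 -0.3691  0.0225] yaw 94.3 w 63.5 F [-0.3  0.  -1.9]
 turn units [0.014 0.012 0.004] | shift units after turn [ 0.018 -0.014  0.03 ] -> rows 1.0 1.0
```

Call:
play_rows:
  rows:
    - [0, 0, -0.2, 0, 0, 0, 1]
    - [0, 0, -0.33, 0, 0, 0, 1]
    - [0, 0, -0.33, 0, 0, 0, 1]
    - [0, 0, -0.33, 0, 0, 0.0, 1]
    - [0.1, 0, -0.3, 0, 0, 0, 1]

```text
clock: 26.65
position: [0.4451, -0.351, 0.2459]
ee_rot: [-2.135, -2.295, 0.006]
force: [1.3, 0.2, -1.8]
width: 0.693
```

```bash
python3 g.py .594 .12 .24 94.2
```

```text
t 26.65 p [ 0.4451 -0.351   0.2459] yaw 94.14 w 63.8 F [ 1.3  0.2 -1.8]
 turn units [-0.015 -0.005 -0.002] | shift units after turn [3.059 1.22  0.039] -> rows 1.0 10.0
```

Call:
play_rows:
  rows:
    - [0.28, 0.12, 0, -0.015, 0, 0, 1]
    - [0.28, 0.12, 0, 0, 0, 0, 1]
    - [0.28, 0.12, 0, 0, 0, 0, 1]
    - [0.28, 0.12, 0, 0, 0, 0, 1]
    - [0.28, 0.12, 0, 0, 0, 0, 1]

```text
clock: 27.15
position: [0.5212, -0.1372, 0.2545]
ee_rot: [2.148, 2.276, 0.008]
force: [1.7, -0.3, -3.3]
width: 0.693
```

Call:
play_rows:
  rows:
    - [0.28, 0.12, 0, 0, 0, 0, 1]
    - [0.28, 0.12, 0, 0, 0, 0, 1]
    - [0.28, 0.12, 0, 0, 0, 0, 1]
    - [0.28, 0.12, 0, 0, 0, 0, 1]
    - [0.28, 0.12, 0, 0, 0, 0, 1]

```text
clock: 27.65
position: [0.5984, 0.087, 0.254]
ee_rot: [2.15, 2.277, 0.006]
force: [0.9, -1.0, -2.3]
width: 0.693
```

```bash
python3 g.py .594 .12 .16 94.2
```

```text
t 27.65 p [0.5984 0.087  0.254 ] yaw 93.28 w 63.7 F [ 0.9 -1.  -2.3]
 turn units [ 0.019  0.009 -0.032] | shift units after turn [ 0.221 -0.013  0.627] -> rows 1.0 2.0
```

Call:
play_rows:
  rows:
    - [0.15, -0.05, 0.15, 0.02, 0.01, -0.03, 1]
    - [0.03, 0, 0.25, 0, 0, 0, 1]
    - [0, 0, 0.2, 0, 0, 0, 1]
    - [0, 0, 0, 0, 0, 0, 1]

```text
clock: 28.05
position: [0.5893, 0.1265, 0.1599]
ee_rot: [-2.12, -2.313, -0.003]
force: [-0.7, -0.7, -3.1]
width: 0.69
```

```bash
python3 g.py .594 .12 .1 94.2
```

```text
t 28.05 p [0.5893 0.1265 0.1599] yaw 94.98 w 63.5 F [-0.7 -0.7 -3.1]
 turn units [-0.002 -0.008  0.027] | shift units after turn [-0.045  0.028  0.399] -> rows 1.0 2.0
```

Call:
play_rows:
  rows:
    - [-0.05, 0, 0.2, 0, -0.01, 0.03, 1]
    - [-0.01, 0, 0.2, 0, 0, 0, 1]
    - [0, 0, 0.1, 0, 0, 0, 1]
    - [0, 0, 0, 0, 0, 0, 1]

```text
clock: 28.45
position: [0.5922, 0.1169, 0.0872]
ee_rot: [2.141, 2.297, 0.002]
force: [-0.0, -0.1, -1.6]
width: 0.699
```

```bash
python3 g.py .594 .121 .036 94.2
```

```text
t 28.45 p [0.5922 0.1169 0.0872] yaw 94.02 w 64.3 F [-0.  -0.1 -1.6]
 turn units [ 0.004  0.001 -0.006] | shift units after turn [0.026 0.014 0.341] -> rows 1.0 2.0
```

Call:
play_rows:
  rows:
    - [0.03, 0, 0.15, 0, 0, 0, 1]
    - [0, 0, 0.14, 0, 0, 0, 1]
    - [0, 0, 0, 0, 0, 0, 1]
    - [0, 0, 0, 0, 0, 0, 1]

```text
clock: 28.85
position: [0.597, 0.1219, 0.0502]
ee_rot: [2.139, 2.292, 0.014]
force: [0.4, 0.3, -2.0]
width: 0.69
```

```bash
python3 g.py .594 .121 .035 94.2
```

```text
t 28.85 p [0.597  0.1219 0.0502] yaw 93.96 w 63.5 F [ 0.4  0.3 -2. ]
 turn units [ 0.021 -0.003 -0.009] | shift units after turn [-0.004 -0.021  0.101] -> rows 1.0 1.0
```

Call:
play_rows:
  rows:
    - [0, -0.02, 0.09, 0.02, 0, 0, 1]
    - [0, 0, 0.03, 0, 0, 0, 1]
    - [0, 0, 0, 0, 0, 0, 1]

```text
clock: 29.15
position: [0.5963, 0.1221, 0.0346]
ee_rot: [2.143, 2.296, 0.009]
force: [0.6, 0.2, -2.3]
width: 0.695
```

```bash
python3 g.py .594 .121 .034 94.2
```

```text
t 29.15 p [0.5963 0.1221 0.0346] yaw 93.95 w 63.9 F [ 0.6  0.2 -2.3]
 turn units [ 0.01  -0.006 -0.009] | shift units after turn [-0.006 -0.016  0.004] -> rows 1.0 1.0
```

Open to about 74 mm (c = -0.6) and rise.

Call:
play_rows:
  rows:
    - [0, 0, 0.01, 0, 0, 0, 1]
    - [0, 0, 0, 0, 0, 0, -0.55]
    - [0, 0, 0, 0, 0, 0, -0.55]
    - [0, 0, 0, 0, 0, 0, -0.55]

```text
clock: 29.55
position: [0.5976, 0.1223, 0.0345]
ee_rot: [2.142, 2.295, 0.012]
force: [0.5, -0.1, 0.5]
width: 0.773
```

Call:
play_rows:
  rows:
    - [0, 0, -0.1, 0, 0, 0, -0.55]
    - [0, 0, -0.3, 0, 0, 0, -0.55]
    - [0, 0, -0.33, 0, 0, 0, -0.55]
    - [0, 0, -0.33, 0, 0, 0, -0.55]
    - [0, 0, -0.33, 0, 0, 0, -0.55]

```text
clock: 30.05
position: [0.5923, 0.1201, 0.2448]
ee_rot: [-2.144, -2.293, 0.004]
force: [1.2, 1.2, -1.4]
width: 0.777
```

Call:
play_rows:
  rows:
    - [0.2, -0.25, -0.1, 0, 0, 0, 0]
    - [0.2, -0.25, 0, 0, 0, 0, 0]
    - [0.1, -0.1, 0, 0, 0, 0, 0.5]
    - [0, 0, 0, 0, 0, 0, 1]

```text
clock: 30.45
position: [0.5009, 0.1887, 0.2737]
ee_rot: [2.147, 2.285, 0.026]
force: [-0.2, 0.0, 0.2]
width: 0.474
```

```bash
python3 look.py w10
python3 - <<'E'
from h import *
cv2.imwrite('pics/s3.png',get_image('scene'))
cv2.imwrite('pics/d3.png',get_image('side'))
E
```

```text
t 30.5 p [0.502  0.1876 0.2738] yaw 93.51 w 39.7 F [ 0.3 -0.2 -0.8]
 turn units [ 0.033 -0.014  0.122] | shift units after turn [-2.784 -0.013 -0.175] -> rows 1.0 9.0
```

View pics/w10.png

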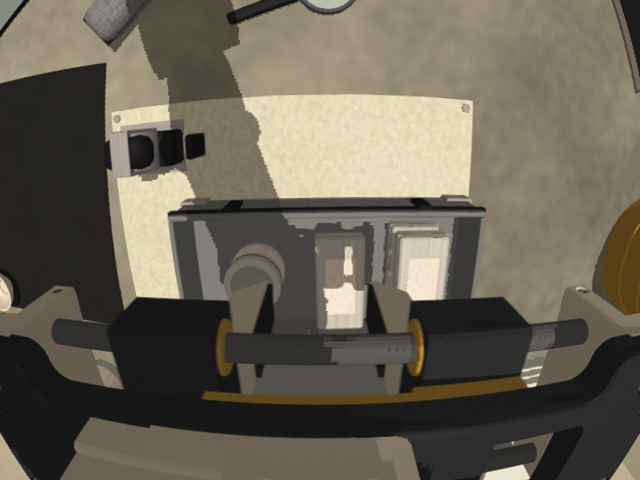

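View pics/s3.png

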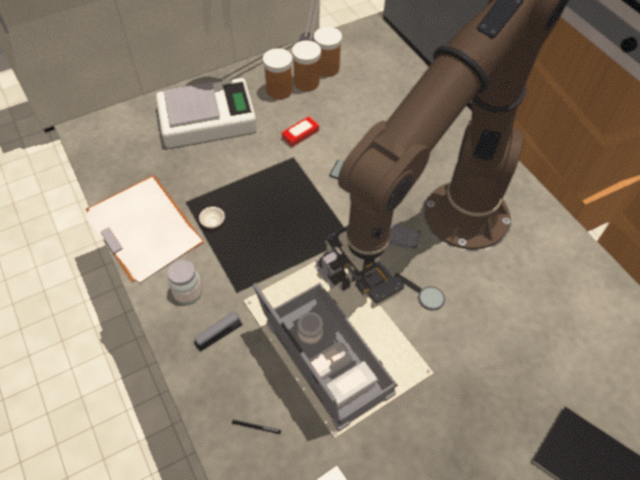

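View pics/d3.png

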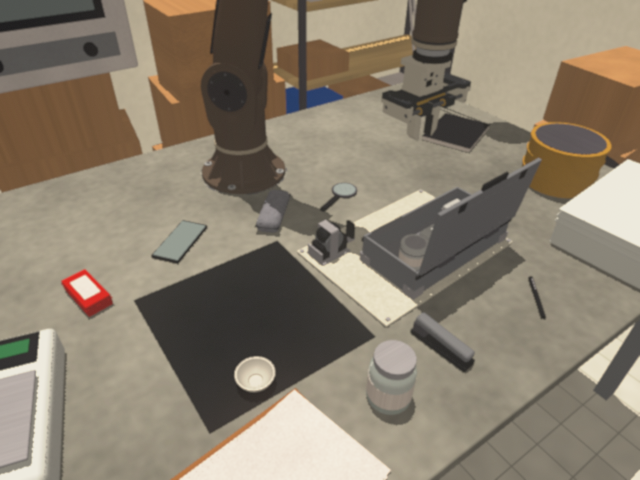

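```bash
cat > c.py <<'E'
from h import *
import sys
C=np.array([.588,.208]);ex=np.array([.9973,.0733]);ey=np.array([-.0733,.9973])
x,y,z=map(float,sys.argv[1:4])
o=observe();d=o['position'][:2]-C;print('case xc,yc,z',(d@ex).round(4),(d@ey).round(4),o['position'][2].round(4))
w=C+x*ex+y*ey;go(w[0],w[1],z,94.2)
E
python3 c.py .14 0 .31
python3 - <<'E'
from h import *
import cv2
s=cv2.imread('pics/d3.png');cv2.imwrite('pics/d3c.png',cv2.resize(s[150:300,340:560],None,fx=3.5,fy=3.5,interpolation=2))
E
```

```text
case xc,yc,z -0.0859 -0.0161 0.2728
t 30.6 p [0.5035 0.1856 0.2728] yaw 93.32 w 31.6 F [-0.1  1.1  0.2]
 turn units [ 0.033 -0.009 -0.031] | shift units after turn [ 0.108  1.506 -0.248] -> rows 1.0 5.0
```

View pics/d3c.png

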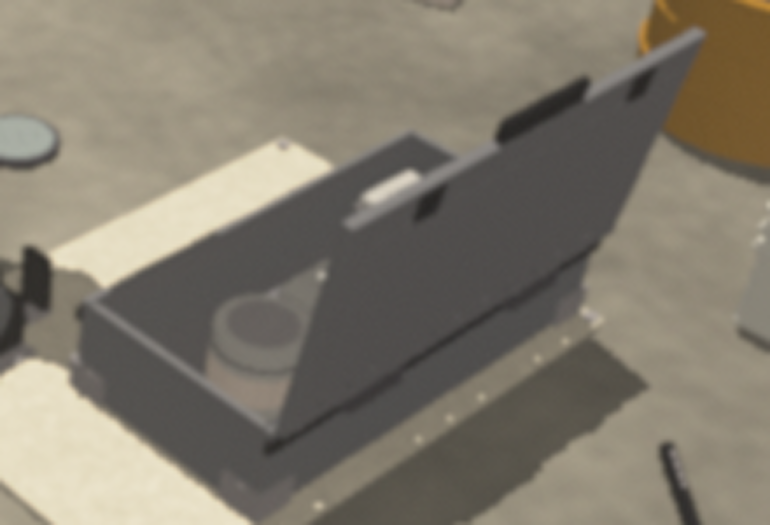

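Call:
play_rows:
  rows:
    - [0.05, 0, -0.25, 0.033, -0.01, -0.03, 1]
    - [0.06, 0.1, -0.1, 0, 0, 0, 1]
    - [0, 0.3, 0, 0, 0, 0, 1]
    - [0, 0.3, 0, 0, 0, 0, 1]
    - [0, 0.3, 0, 0, 0, 0, 1]

```text
clock: 31.1
position: [0.6558, 0.2066, 0.3281]
ee_rot: [2.144, 2.296, -0.004]
force: [0.7, 1.0, 0.9]
width: 0.007
```

```bash
python3 c.py .14 0 .31
```

```text
case xc,yc,z 0.0675 -0.0064 0.3281
t 31.1 p [0.6558 0.2066 0.3281] yaw 93.91 w 0.6 F [0.7 1.  0.9]
 turn units [-0.004  0.004 -0.01 ] | shift units after turn [0.043 0.483 0.121] -> rows 1.0 2.0
```

Call:
play_rows:
  rows:
    - [0.03, 0.25, 0, 0, 0, 0, 1]
    - [0, 0.28, 0, 0, 0, 0, 1]
    - [0, 0.05, 0, 0, 0, 0, 1]
    - [0, 0, 0.1, 0, 0, 0, 1]

```text
clock: 31.5
position: [0.7549, 0.2073, 0.3075]
ee_rot: [2.15, 2.281, -0.014]
force: [0.2, 0.0, 0.7]
width: 0.005
```

```bash
python3 c.py .14 0 .208
```

```text
case xc,yc,z 0.1664 -0.013 0.3075
t 31.5 p [0.7549 0.2073 0.3075] yaw 93.38 w 0.4 F [0.2 0.  0.7]
 turn units [-0.004  0.022 -0.029] | shift units after turn [ 0.086 -0.176  0.663] -> rows 1.0 3.0
```

Call:
play_rows:
  rows:
    - [0.08, -0.1, 0.25, 0, 0.02, -0.03, 1]
    - [0, 0, 0.25, 0, 0, 0, 1]
    - [0, 0, 0.15, 0, 0, 0, 1]
    - [0, 0, 0, 0, 0, 0, 1]

```text
clock: 31.9
position: [0.7427, 0.2077, 0.2005]
ee_rot: [2.147, 2.29, -0.017]
force: [-0.4, 0.6, 1.4]
width: 0.006
```

```bash
python3 c.py .125 0 .208;python3 - <<'E'
from h import *
cv2.imwrite('pics/d4.png',cv2.resize(get_image('side')[80:300,340:600],None,fx=2.7,fy=2.7))
E
```

```text
case xc,yc,z 0.1542 -0.0116 0.2005
t 31.9 p [0.7427 0.2077 0.2005] yaw 93.71 w 0.6 F [-0.4  0.6  1.4]
 turn units [-0.013  0.019 -0.017] | shift units after turn [ 0.077 -0.195 -0.05 ] -> rows 1.0 1.0
```

View pics/d4.png

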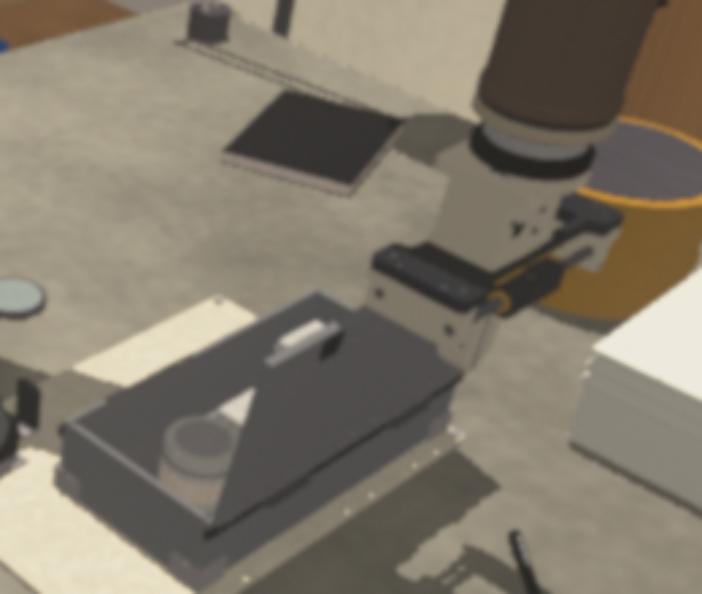

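Call:
play_rows:
  rows:
    - [0.04, -0.15, 0, -0.01, 0.02, -0.02, 1]
    - [0, -0.15, 0, 0, 0, 0, 1]
    - [0, -0.15, 0, 0, 0, 0, 1]

```text
clock: 32.25
position: [0.6807, 0.2049, 0.2056]
ee_rot: [2.138, 2.293, 0.009]
force: [2.3, 0.2, -1.5]
width: 0.005
```

```bash
python3 c.py .078 0 .208
```

```text
case xc,yc,z 0.0923 -0.0098 0.2056
t 32.25 p [0.6807 0.2049 0.2056] yaw 94.0 w 0.4 F [ 2.3  0.2 -1.5]
 turn units [ 0.017  0.003 -0.007] | shift units after turn [ 0.066 -0.095 -0.016] -> rows 1.0 1.0
```

Call:
play_rows:
  rows:
    - [0.04, -0.2, 0, 0.015, 0, 0, 1]
    - [0, -0.2, 0.03, 0, 0, 0, 1]
    - [0, -0.15, 0.05, 0, 0, 0, 1]

```text
clock: 32.55
position: [0.6033, 0.2025, 0.2006]
ee_rot: [2.14, 2.284, 0.019]
force: [1.3, 0.3, 0.5]
width: 0.003
```

```bash
python3 c.py .0286 0 .194
```

```text
case xc,yc,z 0.0149 -0.0066 0.2006
t 32.55 p [0.6033 0.2025 0.2006] yaw 93.73 w 0.3 F [1.3 0.3 0.5]
 turn units [ 0.033 -0.    -0.016] | shift units after turn [0.044 0.091 0.044] -> rows 1.0 1.0
```

Call:
play_rows:
  rows:
    - [0, -0.06, 0.15, 0.03, 0, 0, 1]
    - [0, -0.06, 0.18, 0, 0, 0, 1]
    - [0, 0, 0, 0, 0, 0, 1]

```text
clock: 32.85
position: [0.589, 0.2006, 0.1575]
ee_rot: [2.147, 2.287, 0.018]
force: [-0.2, -0.4, 0.2]
width: 0.008
```

```bash
python3 c.py -.02 0 .14
```

```text
case xc,yc,z 0.0005 -0.0074 0.1575
t 32.85 p [0.589  0.2006 0.1575] yaw 93.6 w 0.7 F [-0.2 -0.4  0.2]
 turn units [ 0.023 -0.009 -0.021] | shift units after turn [ 0.05  -0.137  0.116] -> rows 1.0 1.0
```

Call:
play_rows:
  rows:
    - [0, -0.1, 0.12, 0.02, 0, 0, 1]
    - [0, -0.06, 0.15, 0, 0, 0, 1]
    - [0, 0, 0.1, 0, 0, 0, 1]

```text
clock: 33.15
position: [0.5743, 0.1994, 0.1097]
ee_rot: [2.151, 2.283, 0.027]
force: [-0.2, 0.4, 1.4]
width: 0.003
```

```bash
python3 c.py -.035 0 .1;python3 - <<'E'
from h import *
cv2.imwrite('pics/d5.png',cv2.resize(get_image('side')[80:300,340:600],None,fx=2.7,fy=2.7))
E
```

```text
case xc,yc,z -0.0143 -0.0076 0.1097
t 33.15 p [0.5743 0.1994 0.1097] yaw 93.42 w 0.3 F [-0.2  0.4  1.4]
 turn units [ 0.032 -0.017 -0.027] | shift units after turn [ 0.051 -0.138  0.064] -> rows 1.0 1.0
```

View pics/d5.png

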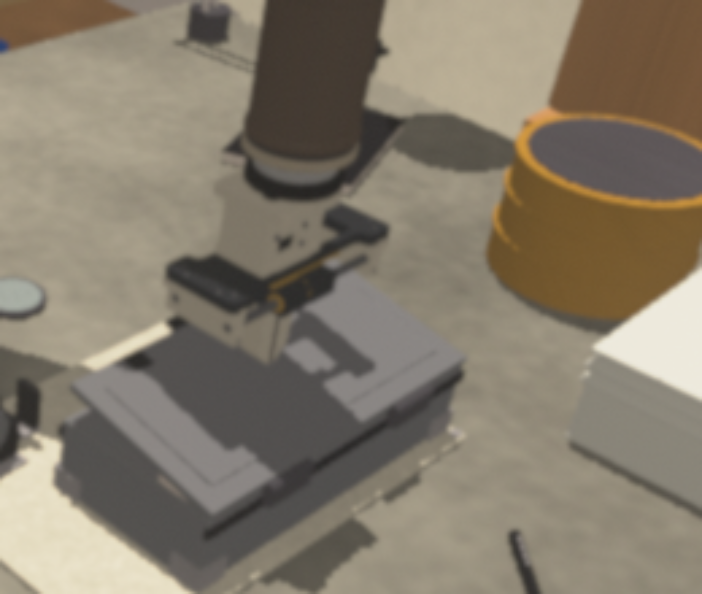

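Call:
play_rows:
  rows:
    - [0, -0.15, 0, 0.03, 0, -0.02, 1]
    - [0, -0.05, 0.08, 0, 0, 0, 1]
    - [0, 0, 0.06, 0, 0, 0, 1]
    - [0, 0, 0.05, 0, 0, 0, 1]

```text
clock: 33.6
position: [0.5509, 0.1975, 0.0883]
ee_rot: [-2.143, -2.291, -0.019]
force: [-49.3, -12.2, 138.1]
width: 0.006
```

```bash
python3 c.py -.045 0 .088
```

```text
case xc,yc,z -0.0378 -0.0077 0.0883
t 33.6 p [0.5509 0.1975 0.0883] yaw 93.84 w 0.6 F [-49.3 -12.2 138.1]
 turn units [ 0.012 -0.024 -0.013] | shift units after turn [ 0.052 -0.048  0.002] -> rows 1.0 1.0
```

The pressing force read about 147 N on the closed lid, over the 120 N wrist limit. I'm backing off at once.

Call:
play_rows:
  rows:
    - [0, 0, -0.05, 0, 0, 0, 1]

```text
clock: 33.7
position: [0.552, 0.1975, 0.098]
ee_rot: [-2.143, -2.29, -0.022]
force: [1.4, 0.6, 0.0]
width: 0.007
```

Call:
play_rows:
  rows:
    - [0, 0, -0.2, 0, 0, 0, 1]
    - [0, 0, -0.3, 0, 0, 0, 1]
    - [0, 0, -0.3, 0, 0, 0, 1]

```text
clock: 34.0
position: [0.553, 0.1945, 0.2205]
ee_rot: [-2.145, -2.288, -0.015]
force: [0.9, 0.3, -0.6]
width: 0.006
```

```bash
python3 c.py -.14 -.1 .2;python3 - <<'E'
from h import *
cv2.imwrite('pics/d6.png',cv2.resize(get_image('side')[80:330,290:550],None,fx=2.4,fy=2.4))
cv2.imwrite('pics/s6.png',get_image('scene'))
E
```

```text
case xc,yc,z -0.0359 -0.0109 0.2205
t 34.0 p [0.553  0.1945 0.2205] yaw 93.68 w 0.6 F [ 0.9  0.3 -0.6]
 turn units [ 0.007 -0.021 -0.018] | shift units after turn [-0.594 -0.694  0.137] -> rows 1.0 3.0
```

View pics/d6.png

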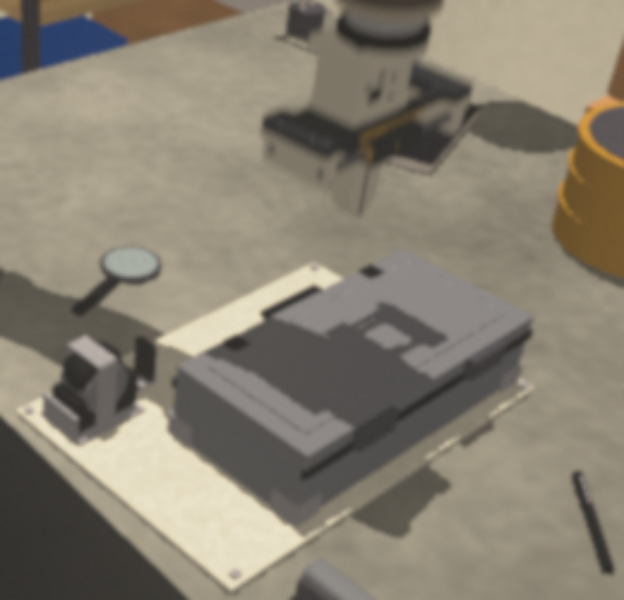

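Run:
```python
from h import *
print(observe()['joints'].round(2))
go(.449,.08,.22,4.2);go(.449,.08,.22,184.2)
```

```text
[-0.75  0.38  0.45  1.71 -0.2   1.08  1.4 ]
t 34.1 p [0.557  0.1953 0.2256] yaw 93.67 w 0.5 F [ 0.1 -0.6 -1. ]
 turn units [-1.000e-03 -4.500e-02  3.123e+00] | shift units after turn [-0.774  0.714  0.037] -> rows 11.0 4.0
t 34.1 p [0.557  0.1953 0.2256] yaw 93.67 w 0.5 F [ 0.1 -0.6 -1. ]
 turn units [ 4.50e-02 -1.00e-03 -3.16e+00] | shift units after turn [ 0.774 -0.714  0.037] -> rows 11.0 4.0
```

View pics/s6.png

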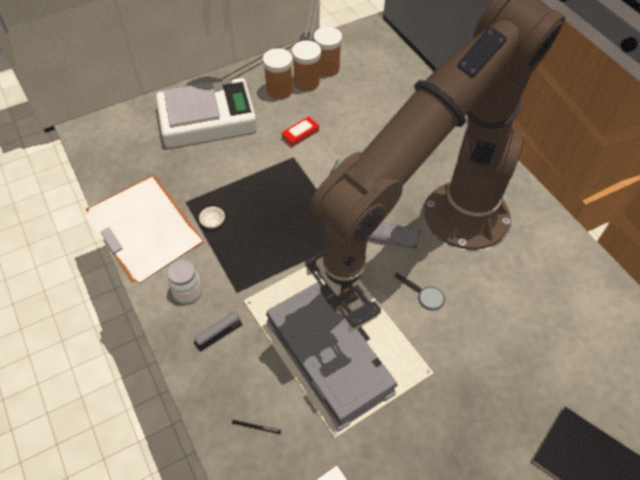

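Call:
play_rows:
  rows:
    - [0, 0, 0, 0.02, 0, -0.29, 0.2]
    - [0, 0, 0, 0.02, 0, -0.29, 0.2]
    - [0, 0, 0, 0, 0, -0.29, 0.2]
    - [0, 0, 0, 0, 0, -0.29, 0.2]
    - [0, 0, 0, 0, 0, -0.29, 0]

```text
clock: 34.6
position: [0.5644, 0.1953, 0.2315]
ee_rot: [-1.165, -2.915, -0.021]
force: [0.5, -0.6, 1.0]
width: 0.389
```

Call:
play_rows:
  rows:
    - [0, 0, 0, 0, 0, -0.29, 0]
    - [0, 0, 0, 0, 0, -0.29, 0]
    - [0, 0, 0, 0, 0, -0.29, 0]
    - [0, 0, 0, 0, 0, -0.29, 0]
    - [0, 0, 0, 0, 0, -0.29, 0]

```text
clock: 35.1
position: [0.571, 0.1941, 0.2343]
ee_rot: [0.024, 3.134, 0.022]
force: [2.4, -0.9, -0.8]
width: 0.495
```

```bash
sed 's/94.2)/184.2)/' c.py > t.py; python3 t.py -.149 -.12 .22; python3 -c "
from h import *
print(observe()['joints'].round(2))"
```

```text
case xc,yc,z -0.018 -0.0126 0.2343
t 35.1 p [0.571  0.1941 0.2343] yaw 179.13 w 45.6 F [ 2.4 -0.9 -0.8]
 turn units [ 0.027  0.017 -0.177] | shift units after turn [ 0.874 -0.716  0.095] -> rows 1.0 4.0
[-0.45  0.39  0.06  1.63 -0.03  1.11  2.74]
```

Call:
play_rows:
  rows:
    - [0, 0, 0, 0.02, 0.02, 0.29, 0]
    - [0, 0, 0, 0, 0, 0.29, 0]
    - [0, 0, 0, 0, 0, 0.29, 0]
    - [0, 0, 0, 0, 0, 0.29, 0]
    - [0, 0, 0, 0, 0, 0.29, 0]

```text
clock: 35.6
position: [0.5779, 0.1917, 0.2371]
ee_rot: [-1.169, -2.915, -0.01]
force: [0.3, -0.6, -0.8]
width: 0.496
```

Call:
play_rows:
  rows:
    - [0, 0, 0, 0, 0, 0.29, 0]
    - [0, 0, 0, 0, 0, 0.29, 0]
    - [0, 0, 0, 0, 0, 0.29, 0]
    - [0, 0, 0, 0, 0, 0.29, 0]
    - [0, 0, 0, 0, 0, 0.29, 0]

```text
clock: 36.1
position: [0.5843, 0.1902, 0.24]
ee_rot: [2.156, 2.285, 0.014]
force: [0.5, -0.0, -0.8]
width: 0.501
```

Call:
play_rows:
  rows:
    - [0, 0, 0, 0, 0, 0.29, 0]
    - [0, 0, 0, 0, 0, 0.29, 0]
    - [0, 0, 0, 0, 0, 0.29, 0]
    - [0, 0, 0, 0, 0, 0.29, 0]
    - [0, 0, 0, 0, 0, 0.29, 0]

```text
clock: 36.6
position: [0.5906, 0.1892, 0.2432]
ee_rot: [2.843, 1.337, 0.021]
force: [-0.7, 0.8, -1.2]
width: 0.501
```

Call:
play_rows:
  rows:
    - [0, 0, 0, 0, 0, 0.29, 0]
    - [0, 0, 0, 0, 0, 0.29, 0]
    - [0, 0, 0, 0, 0, 0.29, 0]
    - [0, 0, 0, 0, 0, 0.29, 0]
    - [0, 0, 0, 0, 0, 0.29, 0]

```text
clock: 37.1
position: [0.5967, 0.1886, 0.2465]
ee_rot: [-3.132, -0.203, -0.029]
force: [-0.2, -1.1, -0.0]
width: 0.499
```

```bash
sed 's/94.2)/4.2)/' c.py > t.py; python3 t.py -.149 -.12 .22; python3 -c "
from h import *
print(observe()['joints'].round(2))"
```

```text
case xc,yc,z 0.0072 -0.02 0.2465
t 37.1 p [0.5967 0.1886 0.2465] yaw 7.42 w 46.0 F [-0.2 -1.1 -0. ]
 turn units [-0.005 -0.037  0.113] | shift units after turn [-1.041  0.667  0.177] -> rows 1.0 4.0
[-0.9   0.48  0.76  1.6  -0.35  1.18  0.07]
```

Call:
play_rows:
  rows:
    - [-0.26, 0.2, 0.03, 0, -0.03, 0.11, 0]
    - [-0.26, 0.2, 0.03, 0, 0, 0, 0]
    - [-0.26, 0.2, 0.03, 0, 0, 0, 0]
    - [-0.27, 0.22, 0.03, 0, 0, 0, 0]
    - [0, 0, 0, 0, 0, 0, 0]

```text
clock: 37.6
position: [0.4534, 0.0505, 0.2273]
ee_rot: [3.139, 0.106, 0.011]
force: [1.4, -0.2, 0.3]
width: 0.497
```

```bash
python3 t.py -.149 -.14 .2; python3 look.py w11
```

```text
case xc,yc,z -0.1458 -0.1472 0.2273
t 37.6 p [0.4534 0.0505 0.2273] yaw 3.87 w 45.7 F [ 1.4 -0.2  0.3]
 turn units [ 0.002 -0.014 -0.012] | shift units after turn [-0.021 -0.048  0.182] -> rows 1.0 1.0
t 37.65 p [0.4563 0.0531 0.2283] yaw 4.01 w 45.9 F [1.5 0.4 0.3]
 turn units [ 0.017 -0.017 -3.002] | shift units after turn [-1.887  0.291 -0.478] -> rows 11.0 6.0
```

View pics/w11.png

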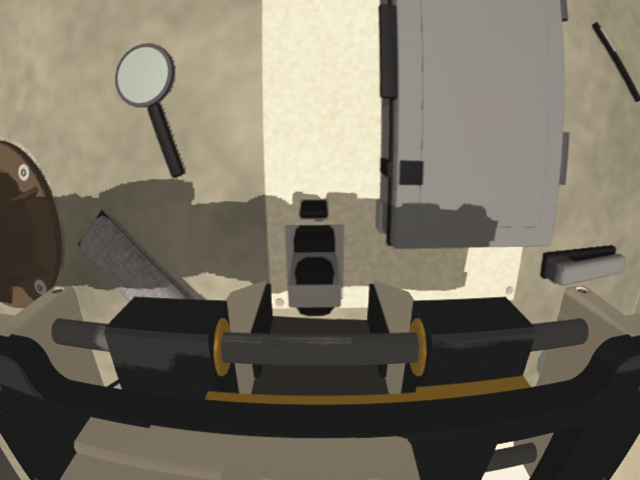

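Run:
```python
from h import *
import pickle
im=cv2.imread('pics/w11.png');cv2.imwrite('pics/w11c.png',cv2.resize(im[180:300,260:420],None,fx=5,fy=5,interpolation=2))
m=pickle.load(open('pics/w11.pkl','rb'))
C=np.array([.588,.208]);ex=np.array([.9973,.0733]);ey=np.array([-.0733,.9973])
for n,p,z in [('pull tl',(300,200),.065),('pull tr',(327,200),.065),('lid l',(389,247),.089),('lid r',(552,245),.089),('house l',(286,226),.086),('house r',(344,226),.086)]:
    X=onz('wrist',p,z,m);d=X[:2]-C;print(n,X.round(4),'case',(d@ex).round(4),(d@ey).round(4))
```

```text
pull tl [0.437  0.0673 0.065 ] case -0.1609 -0.1293
pull tr [0.4606 0.0688 0.065 ] case -0.1372 -0.1294
lid l [0.5154 0.0369 0.089 ] case -0.085 -0.1653
lid r [0.6824 0.049  0.089 ] case 0.0825 -0.1655
house l [0.4272 0.0487 0.086 ] case -0.172 -0.1471
house r [0.4756 0.0519 0.086 ] case -0.1236 -0.1474
```

View pics/w11c.png

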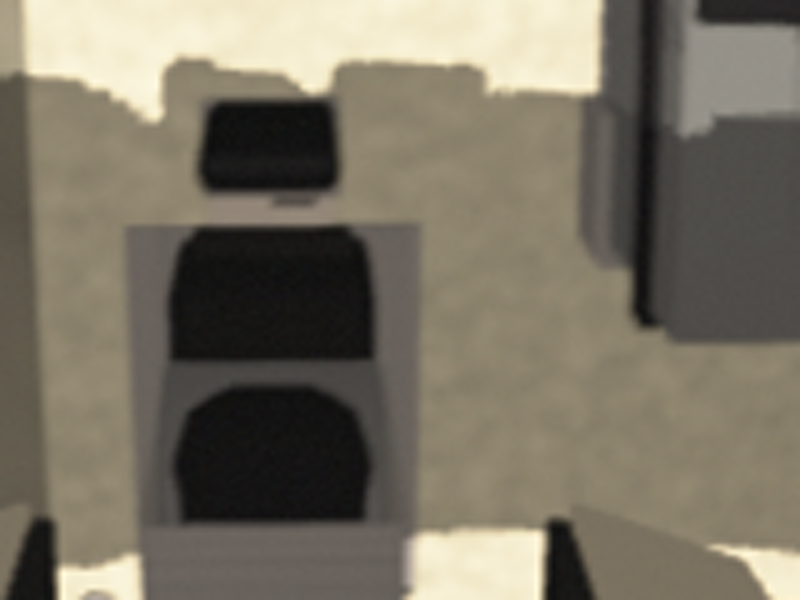

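```bash
python3 - <<'E'
from h import *
import pickle
m=pickle.load(open('pics/w11.pkl','rb'))
C=np.array([.588,.208]);ex=np.array([.9973,.0733]);ey=np.array([-.0733,.9973])
for x,y,z in [(-.162,-.145,.065),(-.136,-.145,.065),(-.162,-.136,.065),(-.136,-.136,.065),(-.163,-.136,.023),(-.135,-.136,.023)]:
    print((x,y,z),proj('wrist',np.r_[C+x*ex+y*ey,z],m).round(1))
E
python3 t.py -.149 -.1405 .1
```

```text
(-0.162, -0.145, 0.065) [299.1 217.4]
(-0.136, -0.145, 0.065) [328.4 217.2]
(-0.162, -0.136, 0.065) [298.9 207.5]
(-0.136, -0.136, 0.065) [328.4 207.3]
(-0.163, -0.136, 0.023) [299.8 198.3]
(-0.135, -0.136, 0.023) [328.1 198.1]
case xc,yc,z -0.1427 -0.1448 0.2283
t 37.65 p [0.4563 0.0531 0.2283] yaw 4.01 w 45.9 F [1.5 0.4 0.3]
 turn units [ 0.001 -0.022 -0.007] | shift units after turn [-0.042 -0.029  0.855] -> rows 1.0 3.0
```

Call:
play_rows:
  rows:
    - [-0.05, -0.03, 0.25, 0, -0.02, 0, -0.1]
    - [0, 0, 0.25, 0, 0, 0, -0.1]
    - [0, 0, 0.2, 0, 0, 0, -0.1]
    - [0, 0, 0, 0, 0, 0, -0.1]

```text
clock: 38.05
position: [0.4592, 0.0607, 0.1241]
ee_rot: [-3.137, -0.114, -0.021]
force: [-0.5, 0.3, 0.2]
width: 0.548
```

```bash
python3 t.py -.149 -.139 .036
```

```text
case xc,yc,z -0.1392 -0.1375 0.1241
t 38.05 p [0.4592 0.0607 0.1241] yaw 4.15 w 50.4 F [-0.5  0.3  0.2]
 turn units [-0.004 -0.026 -0.002] | shift units after turn [-0.065  0.01   0.587] -> rows 1.0 2.0
```

Call:
play_rows:
  rows:
    - [-0.075, 0.0, 0, 0, -0.026, 0, -0.1]
    - [0, 0, 0.1, 0, 0, 0, -0.1]
    - [0, 0, 0.15, 0, 0, 0, -0.1]
    - [0, 0, 0, 0, 0, 0, -0.1]

```text
clock: 38.45
position: [0.453, 0.0614, 0.0908]
ee_rot: [-3.137, -0.116, -0.008]
force: [-0.0, -0.3, 0.5]
width: 0.552
```

```bash
python3 t.py -.149 -.139 .036
```

```text
case xc,yc,z -0.1453 -0.1363 0.0908
t 38.45 p [0.453  0.0614 0.0908] yaw 4.22 w 50.8 F [-0.  -0.3  0.5]
 turn units [-0.005 -0.01   0.001] | shift units after turn [-0.024  0.018  0.366] -> rows 1.0 2.0
```

Call:
play_rows:
  rows:
    - [-0.025, 0.02, 0.1, 0, -0.01, 0, -0.1]
    - [0, 0, 0.15, 0, 0, 0, -0.1]
    - [0, 0, 0.1, 0, 0, 0, -0.1]
    - [0, 0, 0, 0, 0, 0, -0.1]

```text
clock: 38.85
position: [0.4554, 0.0608, 0.0445]
ee_rot: [-3.132, -0.119, -0.014]
force: [0.1, -0.1, 0.9]
width: 0.548
```

```bash
python3 t.py -.149 -.139 .036
```

```text
case xc,yc,z -0.143 -0.137 0.0445
t 38.85 p [0.4554 0.0608 0.0445] yaw 4.34 w 50.4 F [ 0.1 -0.1  0.9]
 turn units [-0.013 -0.018  0.005] | shift units after turn [-0.04   0.013  0.056] -> rows 1.0 1.0
```

Call:
play_rows:
  rows:
    - [-0.045, 0.01, 0.05, -0.01, -0.018, 0, -0.1]
    - [0, 0, 0, 0, 0, 0, -0.1]
    - [0, 0, 0, 0, 0, 0, 1]
    - [0, 0, 0, 0, 0, 0, 1]
    - [0, 0, 0, 0, 0, 0, 1]
  force: 40

```text
clock: 39.35
position: [0.4511, 0.0601, 0.0411]
ee_rot: [-3.135, -0.121, -0.007]
force: [-5.9, 0.8, 1.8]
width: 0.338
```

Call:
play_rows:
  rows:
    - [0, 0, 0, 0, 0, 0, 1]
    - [0, 0, 0, 0, 0, 0, 1]

```text
clock: 39.55
position: [0.4482, 0.0602, 0.041]
ee_rot: [-3.134, -0.121, 0.001]
force: [1.8, -0.9, 1.6]
width: 0.279
```

```bash
python3 t.py -.149 -.139 .036
```

```text
case xc,yc,z -0.1503 -0.1371 0.041
t 39.55 p [0.4482 0.0602 0.041 ] yaw 4.43 w 25.7 F [ 1.8 -0.9  1.6]
 turn units [-0.01   0.001  0.008] | shift units after turn [0.008 0.012 0.033] -> rows 1.0 1.0
```

Call:
play_rows:
  rows:
    - [0, -0.1, 0, 0, 0, 0, 1]
    - [0, -0.15, 0, 0, 0, 0, 1]
    - [0, -0.15, 0, 0, 0, 0, 1]
    - [0, -0.15, 0, 0, 0, 0, 1]

```text
clock: 39.95
position: [0.4431, 0.1379, 0.0413]
ee_rot: [3.139, 0.108, 0.003]
force: [0.9, -4.1, -3.3]
width: 0.275
```

```bash
python3 t.py -.149 .165 .041
```

```text
case xc,yc,z -0.1496 -0.0593 0.0413
t 39.95 p [0.4431 0.1379 0.0413] yaw 3.94 w 25.3 F [ 0.9 -4.1 -3.3]
 turn units [ 0.002 -0.004 -0.009] | shift units after turn [ 0.004 -1.496  0.002] -> rows 1.0 5.0
```

Pulling with a 4 N spring. Continue.

Call:
play_rows:
  rows:
    - [0, -0.2, 0, 0, 0, -0.01, 1]
    - [0, -0.2, 0, 0, 0, 0, 1]
    - [0, -0.2, 0, 0, 0, 0, 1]
    - [0, -0.2, 0, 0, 0, 0, 1]

```text
clock: 40.35
position: [0.4348, 0.2558, 0.0404]
ee_rot: [3.132, 0.108, 0.004]
force: [1.7, -4.4, -1.5]
width: 0.272
```

```bash
python3 t.py -.149 .165 .041
```

```text
case xc,yc,z -0.1493 0.0589 0.0404
t 40.35 p [0.4348 0.2558 0.0404] yaw 3.95 w 25.1 F [ 1.7 -4.4 -1.5]
 turn units [ 0.016 -0.005 -0.009] | shift units after turn [ 0.002 -0.707 -0.004] -> rows 1.0 3.0
```

Call:
play_rows:
  rows:
    - [0, -0.2, 0, 0.015, 0, -0.01, 1]
    - [0, -0.2, 0, 0, 0, 0, 1]
    - [0, -0.15, 0, 0, 0, 0, 1]
    - [0, -0.08, 0, 0, 0, 0, 1]
    - [0, 0, 0, 0, 0, 0, 1]

```text
clock: 40.85
position: [0.4271, 0.3509, 0.0384]
ee_rot: [3.13, 0.12, 0.004]
force: [1.0, -4.6, -0.4]
width: 0.275
```

```bash
python3 t.py -.149 .165 .041; python3 look.py w12
python3 - <<'E'
from h import *
cv2.imwrite('pics/d7.png',cv2.resize(get_image('side')[80:330,290:550],None,fx=2.4,fy=2.4))
E
```

```text
case xc,yc,z -0.15 0.1543 0.0384
t 40.85 p [0.4271 0.3509 0.0384] yaw 4.41 w 25.3 F [ 1.  -4.6 -0.4]
 turn units [ 0.019 -0.004  0.007] | shift units after turn [ 0.007 -0.071 -0.017] -> rows 1.0 1.0
t 40.9 p [0.4272 0.3497 0.0385] yaw 4.34 w 25.9 F [-0.3 -4.4 -0.6]
 turn units [ 0.019  0.011 -2.99 ] | shift units after turn [-3.865  0.485 -1.744] -> rows 10.0 13.0
```

View pics/w12.png

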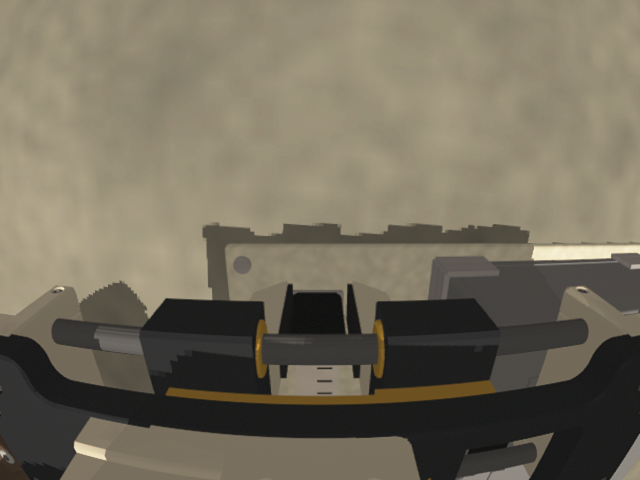

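View pics/d7.png

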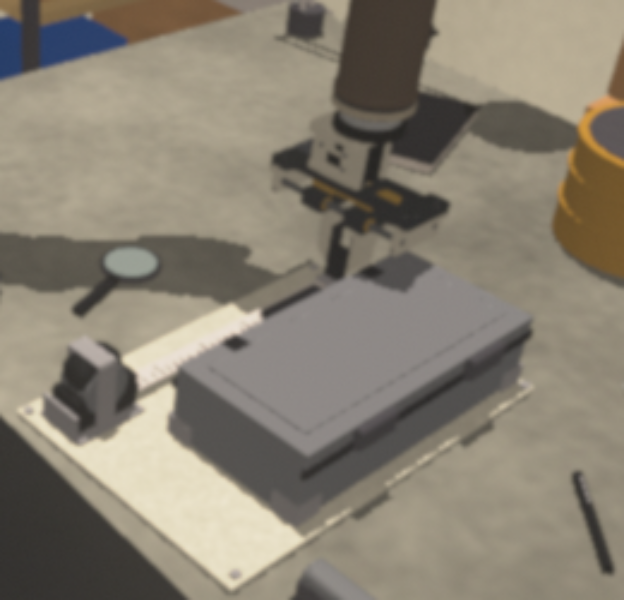

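```bash
python3 - <<'E'
from h import *
import pickle
im=cv2.imread('pics/w12.png');cv2.imwrite('pics/w12c.png',cv2.resize(im[220:360,200:500],None,fx=2.6,fy=4,interpolation=2))
m=pickle.load(open('pics/w12.pkl','rb'))
C=np.array([.588,.208]);ex=np.array([.9973,.0733]);ey=np.array([-.0733,.9973])
for y in (.15,.155,.16,.166):
    print(y,[proj('wrist',np.r_[C+a*ex+y*ey,z],m).round(1).tolist() for a,z in [(-.163,.065),(-.136,.065),(-.15,.023),(-.081,.089),(-.081,.08),(-.081,.008)]])
E
python3 t.py -.149 .165 .041
```

```text
0.15 [[286.7, 343.0], [351.2, 343.2], [317.9, 298.2], [494.0, 369.6], [485.9, 356.8], [437.9, 284.7]]
0.155 [[286.2, 333.0], [351.7, 333.2], [318.0, 289.5], [497.0, 359.4], [488.4, 346.9], [439.0, 276.8]]
0.16 [[285.8, 322.7], [352.3, 322.9], [318.0, 280.7], [499.9, 348.8], [491.0, 336.5], [440.0, 268.7]]
0.166 [[285.3, 309.8], [352.9, 310.0], [318.0, 269.8], [503.4, 335.6], [494.1, 323.7], [441.2, 258.8]]
case xc,yc,z -0.1498 0.1523 0.0386
t 40.95 p [0.4274 0.3489 0.0386] yaw 4.27 w 25.6 F [ 0.1 -5.1  0.8]
 turn units [ 0.019 -0.004  0.002] | shift units after turn [ 0.005 -0.085 -0.016] -> rows 1.0 1.0
```

View pics/w12c.png

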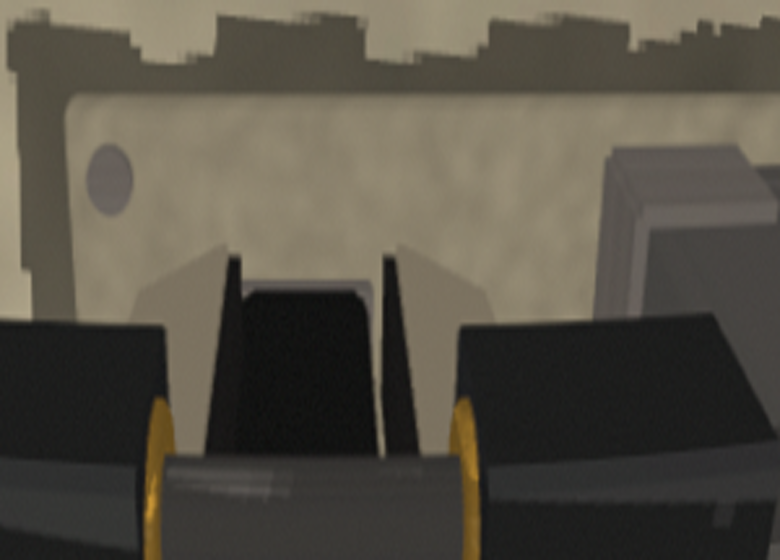

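Call:
play_rows:
  rows:
    - [0, -0.08, 0, 0.015, 0, 0, 1]
    - [0, -0.02, 0, 0, 0, 0, 1]
    - [0, -0.005, 0, 0, 0, 0, 1]

```text
clock: 41.25
position: [0.4276, 0.3587, 0.0387]
ee_rot: [3.135, 0.106, 0.003]
force: [-0.4, -5.1, 0.5]
width: 0.279
```

```bash
python3 t.py -.149 .165 .041
```

```text
case xc,yc,z -0.1489 0.162 0.0387
t 41.25 p [0.4276 0.3587 0.0387] yaw 3.89 w 25.7 F [-0.4 -5.1  0.5]
 turn units [ 0.011 -0.003 -0.011] | shift units after turn [-0.    -0.02  -0.015] -> rows 1.0 1.0
```

Call:
play_rows:
  rows:
    - [0, -0.02, 0, 0, 0, 0, 1]
    - [0, -0.007, 0, 0, 0, 0, 1]
    - [0, -0.005, 0, 0, 0, 0, 1]
    - [0, -0.005, 0, 0, 0, 0, 1]
    - [0, -0.005, 0, 0, 0, 0, 1]

```text
clock: 41.75
position: [0.4279, 0.3607, 0.039]
ee_rot: [3.133, 0.099, 0.002]
force: [-0.5, -5.4, -0.9]
width: 0.274
```

```bash
python3 t.py -.149 .165 .041;python3 look.py w13
```

```text
case xc,yc,z -0.1484 0.164 0.039
t 41.75 p [0.4279 0.3607 0.039 ] yaw 3.63 w 25.2 F [-0.5 -5.4 -0.9]
 turn units [ 0.015 -0.002 -0.02 ] | shift units after turn [-0.004 -0.007 -0.014] -> rows 1.0 1.0
t 41.8 p [0.4279 0.3609 0.039 ] yaw 3.64 w 25.3 F [ 0.1 -5.3 -0.4]
 turn units [ 0.013  0.01  -3.014] | shift units after turn [-3.939  0.48  -1.74 ] -> rows 11.0 13.0
```

Run:
```python
from h import *
import pickle
im=cv2.imread('pics/w13.png');cv2.imwrite('pics/w13c.png',cv2.resize(im[220:360,200:500],None,fx=2.6,fy=4,interpolation=2))
m=pickle.load(open('pics/w13.pkl','rb'))
C=np.array([.588,.208]);ex=np.array([.9973,.0733]);ey=np.array([-.0733,.9973])
for y in (.16,.166,.172):
    print(y,[proj('wrist',np.r_[C+a*ex+y*ey,z],m).round(1).tolist() for a,z in [(-.15,.023),(-.081,.08),(-.081,.008)]])
```

```text
0.16 [[315.1, 297.2], [482.8, 354.0], [435.5, 282.6]]
0.166 [[314.9, 286.8], [485.7, 341.8], [436.6, 273.0]]
0.172 [[314.8, 276.1], [488.5, 329.2], [437.7, 263.2]]
```

View pics/w13c.png

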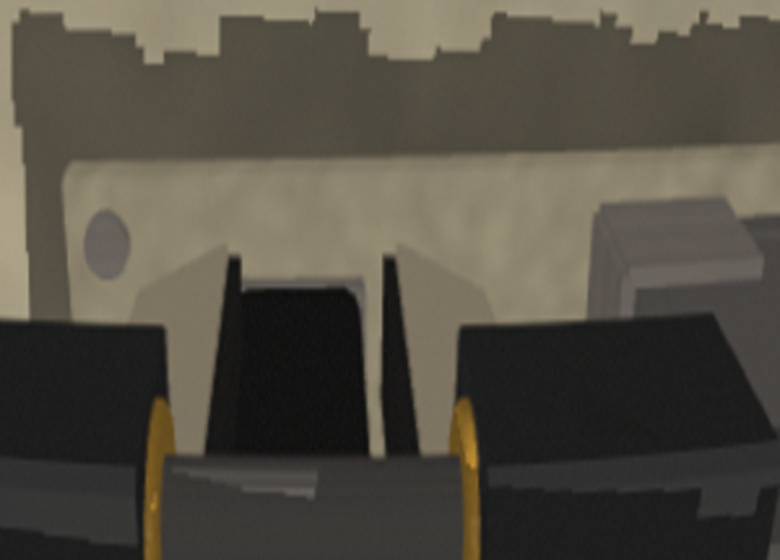

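Call:
play_rows:
  rows:
    - [0, -0.007, 0, 0, 0, 0, 1]
    - [0, -0.005, 0, 0, 0, 0, 1]
    - [0, -0.005, 0, 0, 0, 0, 1]
    - [0, -0.005, 0, 0, 0, 0, 1]
    - [0, -0.005, 0, 0, 0, 0, 1]

```text
clock: 42.3
position: [0.4276, 0.3649, 0.0389]
ee_rot: [3.132, 0.1, 0.002]
force: [0.2, -5.7, 0.4]
width: 0.275
```

Call:
play_rows:
  rows:
    - [0, -0.005, 0, 0, 0, 0, 1]
    - [0, -0.005, 0, 0, 0, 0, 1]
    - [0, -0.005, 0, 0, 0, 0, 1]
    - [0, -0.005, 0, 0, 0, 0, 1]
    - [0, -0.005, 0, 0, 0, 0, 1]

```text
clock: 42.8
position: [0.4272, 0.369, 0.0388]
ee_rot: [3.132, 0.1, 0.001]
force: [-0.4, -4.9, 0.3]
width: 0.278
```

Call:
play_rows:
  rows:
    - [0, -0.005, 0, 0, 0, 0, 1]
    - [0, -0.005, 0, 0, 0, 0, 1]
    - [0, -0.005, 0, 0, 0, 0, 1]
    - [0, -0.005, 0, 0, 0, 0, 1]
    - [0, -0.005, 0, 0, 0, 0, 1]

```text
clock: 43.3
position: [0.4269, 0.373, 0.0388]
ee_rot: [3.132, 0.1, 0.001]
force: [0.4, -4.4, -0.6]
width: 0.28
```

Call:
play_rows:
  rows:
    - [0, -0.005, 0, 0, 0, 0, 1]
    - [0, -0.005, 0, 0, 0, 0, 1]
    - [0, -0.005, 0, 0, 0, 0, 1]
    - [0, -0.005, 0, 0, 0, 0, 1]
    - [0, -0.005, 0, 0, 0, 0, 1]

```text
clock: 43.8
position: [0.4267, 0.3771, 0.0387]
ee_rot: [3.132, 0.1, 0.001]
force: [-0.6, -5.7, -0.4]
width: 0.276
```

Call:
play_rows:
  rows:
    - [0, -0.005, 0, 0, 0, 0, 1]
    - [0, -0.005, 0, 0, 0, 0, 1]
    - [0, -0.005, 0, 0, 0, 0, 1]
    - [0, -0.005, 0, 0, 0, 0, 1]
    - [0, -0.005, 0, 0, 0, 0, 1]

```text
clock: 44.3
position: [0.4264, 0.3803, 0.0385]
ee_rot: [3.131, 0.099, 0.001]
force: [0.6, -8.0, -1.0]
width: 0.278
```

```bash
python3 t.py -.149 .165 .041;python3 look.py w14
python3 - <<'E'
from h import *
import pickle
im=cv2.imread('pics/w14.png');cv2.imwrite('pics/w14c.png',cv2.resize(im[220:360,200:500],None,fx=2.6,fy=4,interpolation=2))
m=pickle.load(open('pics/w14.pkl','rb'))
C=np.array([.588,.208]);ex=np.array([.9973,.0733]);ey=np.array([-.0733,.9973])
for y in (.16,.166,.172):
    print(y,[proj('wrist',np.r_[C+a*ex+y*ey,z],m).round(1).tolist() for a,z in [(-.15,.023),(-.081,.08)]])
E
```

```text
case xc,yc,z -0.1486 0.1837 0.0385
t 44.3 p [0.4264 0.3803 0.0385] yaw 3.63 w 25.6 F [ 0.6 -8.  -1. ]
 turn units [ 0.018 -0.    -0.02 ] | shift units after turn [-0.003  0.125 -0.016] -> rows 1.0 1.0
t 44.35 p [0.4264 0.3802 0.0385] yaw 3.63 w 25.7 F [ 0.8 -7.2 -0.2]
 turn units [ 0.015  0.014 -3.015] | shift units after turn [-4.068  0.491 -1.743] -> rows 11.0 14.0
0.16 [[315.9, 329.7], [474.0, 390.9]]
0.166 [[315.7, 320.2], [476.9, 380.4]]
0.172 [[315.6, 310.4], [479.8, 369.4]]
```

View pics/w14c.png

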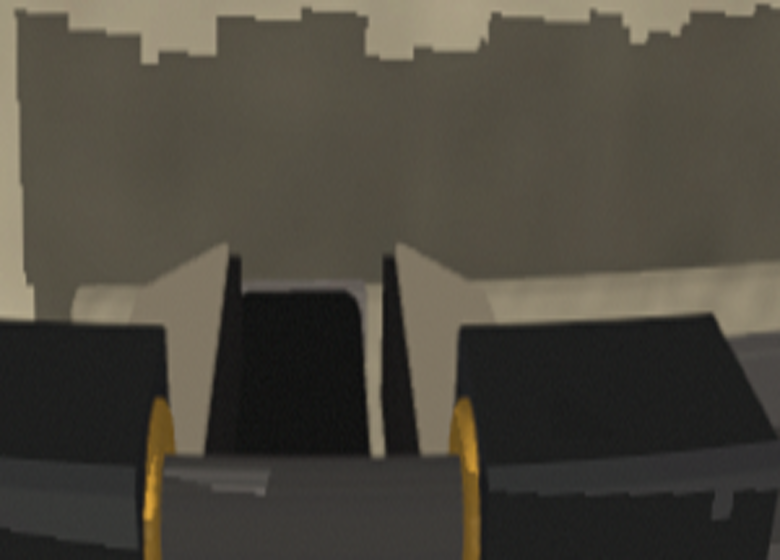

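The small trim shifts crept forward instead of holding. I'll bring the tape back level and then hold with zero rows.

Call:
play_rows:
  rows:
    - [0, 0.06, 0, 0.01, 0, -0.02, 1]
    - [0, 0.06, 0, 0, 0, 0, 1]
    - [0, 0, 0, 0, 0, 0, 1]
    - [0, 0, 0, 0, 0, 0, 1]

```text
clock: 44.75
position: [0.4275, 0.3599, 0.0387]
ee_rot: [3.136, 0.114, -0.001]
force: [-0.4, -4.5, 0.2]
width: 0.276
```

```bash
python3 t.py -.149 .165 .041
```

```text
case xc,yc,z -0.1489 0.1633 0.0387
t 44.75 p [0.4275 0.3599 0.0387] yaw 4.16 w 25.4 F [-0.4 -4.5  0.2]
 turn units [ 0.007  0.001 -0.001] | shift units after turn [-0.001 -0.011 -0.015] -> rows 1.0 1.0
```

Call:
play_rows:
  rows:
    - [0, -0.012, 0, 0, 0, 0, 1]
    - [0, 0, 0, 0, 0, 0, 1]
    - [0, 0, 0, 0, 0, 0, 1]
    - [0, 0, 0, 0, 0, 0, 1]
    - [0, 0, 0, 0, 0, 0, 1]

```text
clock: 45.25
position: [0.4277, 0.3601, 0.0389]
ee_rot: [3.136, 0.111, -0.001]
force: [-0.4, -4.9, 0.2]
width: 0.279
```

```bash
python3 t.py -.149 .165 .041
```

```text
case xc,yc,z -0.1487 0.1634 0.0389
t 45.25 p [0.4277 0.3601 0.0389] yaw 4.05 w 25.7 F [-0.4 -4.9  0.2]
 turn units [ 0.008  0.001 -0.005] | shift units after turn [-0.002 -0.01  -0.014] -> rows 1.0 1.0
```

Steady. I'll check that it hasn't slipped, then hold on.

Call:
play_rows:
  rows:
    - [0, -0.01, 0, 0, 0, 0, 1]
    - [0, 0, 0, 0, 0, 0, 1]
    - [0, -0.002, 0, 0, 0, 0, 1]
    - [0, 0, 0, 0, 0, 0, 1]
    - [0, 0, 0, 0, 0, 0, 1]

```text
clock: 45.75
position: [0.4276, 0.3617, 0.0388]
ee_rot: [3.135, 0.111, -0.001]
force: [0.7, -5.2, 0.1]
width: 0.277
```

```bash
python3 t.py -.149 .165 .041;python3 look.py w15
python3 - <<'E'
from h import *
import pickle
im=cv2.imread('pics/w15.png');cv2.imwrite('pics/w15c.png',cv2.resize(im[220:360,200:500],None,fx=2.6,fy=4,interpolation=2))
m=pickle.load(open('pics/w15.pkl','rb'))
C=np.array([.588,.208]);ex=np.array([.9973,.0733]);ey=np.array([-.0733,.9973])
for y in (.16,.166,.172):
    print(y,[proj('wrist',np.r_[C+a*ex+y*ey,z],m).round(1).tolist() for a,z in [(-.15,.023),(-.081,.08)]])
E
```

```text
case xc,yc,z -0.1487 0.165 0.0388
t 45.75 p [0.4276 0.3617 0.0388] yaw 4.05 w 25.5 F [ 0.7 -5.2  0.1]
 turn units [ 0.008  0.001 -0.005] | shift units after turn [-0.002  0.    -0.014] -> rows 1.0 1.0
t 45.8 p [0.4275 0.3617 0.0388] yaw 4.05 w 25.9 F [-0.  -4.3  0.1]
 turn units [ 0.006  0.007 -3.   ] | shift units after turn [-3.944  0.483 -1.741] -> rows 11.0 14.0
0.16 [[315.7, 299.2], [482.8, 357.0]]
0.166 [[315.6, 288.8], [485.8, 344.9]]
0.172 [[315.5, 278.1], [488.7, 332.3]]
```

View pics/w15c.png

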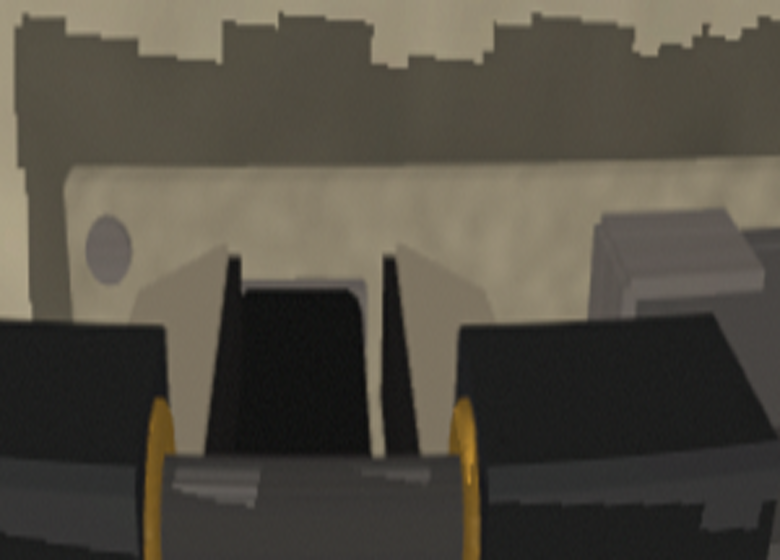

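The foot's edge is at row 292, which puts the end at y_c ≈ 0.164 against 0.166 for the case end. Now I'll hold for over two seconds.

Call:
play_rows:
  rows:
    - [0, 0, 0, 0, 0, 0, 1]
    - [0, 0, 0, 0, 0, 0, 1]
    - [0, 0, 0, 0, 0, 0, 1]
    - [0, 0, 0, 0, 0, 0, 1]
    - [0, 0, 0, 0, 0, 0, 1]

```text
clock: 46.3
position: [0.4275, 0.3616, 0.0388]
ee_rot: [3.135, 0.111, -0.001]
force: [0.7, -4.7, -0.3]
width: 0.278
```

Call:
play_rows:
  rows:
    - [0, 0, 0, 0, 0, 0, 1]
    - [0, 0, 0, 0, 0, 0, 1]
    - [0, 0, 0, 0, 0, 0, 1]
    - [0, 0, 0, 0, 0, 0, 1]
    - [0, 0, 0, 0, 0, 0, 1]

```text
clock: 46.8
position: [0.4276, 0.3616, 0.0388]
ee_rot: [3.135, 0.111, -0.001]
force: [0.5, -5.8, 0.5]
width: 0.275
```

Call:
play_rows:
  rows:
    - [0, 0, 0, 0, 0, 0, 1]
    - [0, 0, 0, 0, 0, 0, 1]
    - [0, 0, 0, 0, 0, 0, 1]
    - [0, 0, 0, 0, 0, 0, 1]
    - [0, 0, 0, 0, 0, 0, 1]

```text
clock: 47.3
position: [0.4276, 0.3616, 0.0388]
ee_rot: [3.135, 0.111, -0.001]
force: [0.1, -4.6, 0.6]
width: 0.279
```

Call:
play_rows:
  rows:
    - [0, 0, 0, 0, 0, 0, 1]
    - [0, 0, 0, 0, 0, 0, 1]
    - [0, 0, 0, 0, 0, 0, 1]
    - [0, 0, 0, 0, 0, 0, 1]
    - [0, 0, 0, 0, 0, 0, 1]

```text
clock: 47.8
position: [0.4275, 0.3616, 0.0388]
ee_rot: [3.135, 0.111, -0.001]
force: [-0.1, -4.9, -0.5]
width: 0.278
```

Call:
play_rows:
  rows:
    - [0, 0, 0, 0, 0, 0, 1]
    - [0, 0, 0, 0, 0, 0, 1]
    - [0, 0, 0, 0, 0, 0, 1]
    - [0, 0, 0, 0, 0, 0, 1]
    - [0, 0, 0, 0, 0, 0, 1]

```text
clock: 48.3
position: [0.4276, 0.3616, 0.0389]
ee_rot: [3.136, 0.111, -0.001]
force: [0.3, -4.5, -0.7]
width: 0.275
```

```bash
python3 t.py -.149 .165 .041;python3 look.py w16
```

```text
case xc,yc,z -0.1487 0.1649 0.0389
t 48.3 p [0.4276 0.3616 0.0389] yaw 4.04 w 25.3 F [ 0.3 -4.5 -0.7]
 turn units [ 0.008  0.001 -0.005] | shift units after turn [-0.002 -0.    -0.014] -> rows 1.0 1.0
t 48.35 p [0.4276 0.3616 0.0388] yaw 4.05 w 25.5 F [-0.5 -5.   0.5]
 turn units [ 0.006  0.007 -3.   ] | shift units after turn [-3.944  0.483 -1.741] -> rows 11.0 14.0
```

View pics/w16.png

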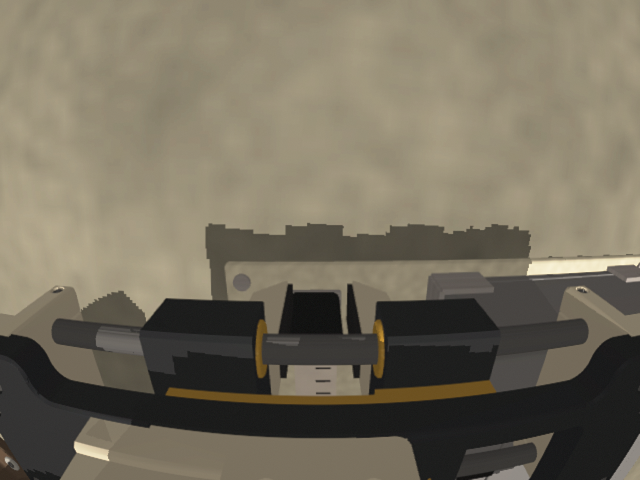

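Held for 2.5 s with no slip (foot edge still at row 292). Now I'll release and rise.

Call:
play_rows:
  rows:
    - [0, 0, 0, 0, 0, 0, -0.1]
    - [0, 0, 0, 0, 0, 0, -0.1]
    - [0, 0, 0, 0, 0, 0, -0.1]
    - [0, 0, 0, 0, 0, 0, -0.1]
    - [0, 0, 0, 0, 0, 0, -0.1]

```text
clock: 48.85
position: [0.4278, 0.3662, 0.0397]
ee_rot: [-3.138, -0.114, -0.002]
force: [-0.3, -0.6, 0.6]
width: 0.547
```

Call:
play_rows:
  rows:
    - [0, 0, -0.15, 0, 0, 0, -0.1]
    - [0, 0, -0.3, 0, 0, 0, -0.1]
    - [0, 0, -0.3, 0, 0, 0, -0.1]
    - [0, 0, -0.3, 0, 0, 0, -0.1]
    - [-0.1, -0.2, -0.2, 0, 0, 0, -0.1]

```text
clock: 49.35
position: [0.411, 0.3897, 0.23]
ee_rot: [3.134, 0.101, -0.005]
force: [1.0, 0.3, -0.4]
width: 0.549
```

Call:
play_rows:
  rows:
    - [0, 0, 0, 0, 0, 0, -0.1]
    - [0, 0, 0, 0, 0, 0, -0.1]
    - [0, 0, 0, 0, 0, 0, -0.1]

```text
clock: 49.65
position: [0.4096, 0.396, 0.2339]
ee_rot: [-3.137, -0.113, -0.0]
force: [-0.0, -0.6, 0.3]
width: 0.551
```

```bash
python3 t.py -.149 .165 .041
python3 - <<'E'
from h import *
cv2.imwrite('pics/d8.png',get_image('side'))
cv2.imwrite('pics/s8.png',get_image('scene'))
E
```

```text
case xc,yc,z -0.1641 0.2006 0.2339
t 49.65 p [0.4096 0.396  0.2339] yaw 4.13 w 50.7 F [-0.  -0.6  0.3]
 turn units [-0.004 -0.    -0.003] | shift units after turn [0.101 0.237 1.286] -> rows 1.0 4.0
```

View pics/d8.png

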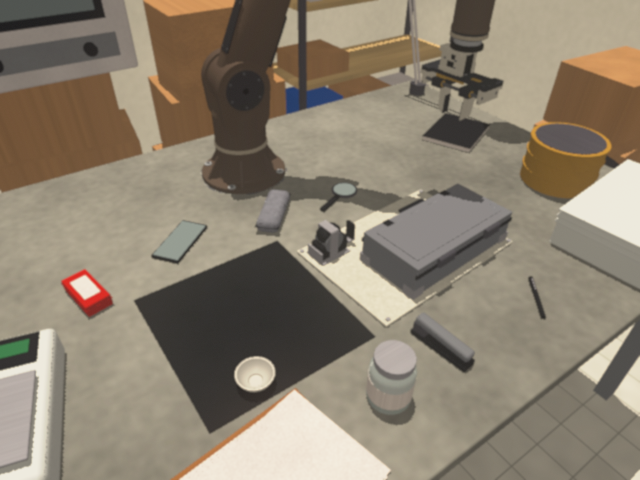

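View pics/s8.png

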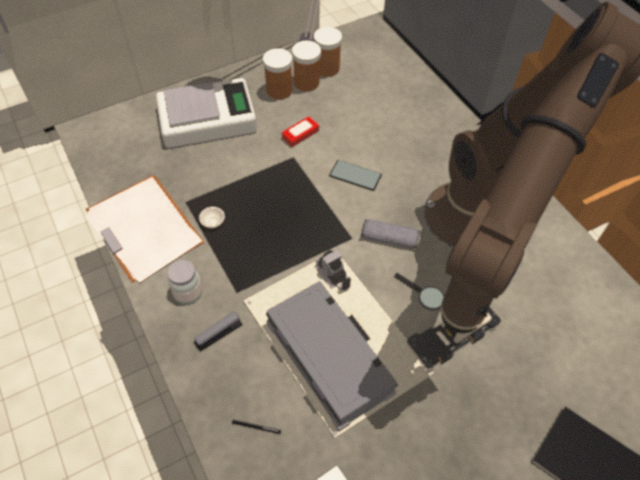

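The tape pull is back at its home spot (side view (350,229)), the lid is flat on the case, the dish is at (255,376) and the arm is clear. Handing in.

```bash
python3 -c "
from cell import *
print(sign_off(), observe()['clock'])"
```

```text
the job is handed in; nothing more can be done
the job is handed in; nothing more can be done
```

The job is done and handed in at about 50 s, but I broke a force limit while shutting the lid, and that may fail the run. The wrist force read about 147 N at the end of one call (138 N of it vertical), over the 120 N limit. I backed off on the next move and it fell to about zero.

**Packing:** Three flat tins and one can were on the mat; there was no fourth tin or second can. Two tins are stacked at the far end, one lies in the middle and the can stands at the near end. The last pictures before closing showed them all upright and below the rim.

**Tape:** I pulled it out and held it for 2.5 s with the arm still. Its end measured about 1 to 2 mm short of the case's far end, within the 8 mm allowed. On a first try the small corrections pushed it about 18 mm too far, so I brought it back level before this hold. I then let go and it ran home.

**Last checks:**
- The side and scene pictures show the lid flat, the tape pull at the mouth, the dish where it was and the arm clear. I judged the lid angle by eye rather than measuring it.
- One finger pressed on a tin at 32 N during the first grasp. I lifted off and repeated it.
- One wrong turn drove the last joint to a reading of 2.74 rad, the end of its range, before I turned it back.

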